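# Change over the sample carousel

## Robot

A 6-joint arm with a two-finger parallel gripper is mounted at the origin on a cart in front of the work surface, level with it; the furniture and walls round the work are solid. World frame = base frame: x ahead of the robot, y to its left, z up, the work surface at z = 0. Lengths are in m, angles in rad, forces in N, time in s.
With the tool pointing down it reaches from about 0.4 to 0.825 m from the base axis. Payload 7 kg.
Tool frame: the origin (TCP) lies at the centre of the arm's flange, where the gripper is bolted on; the fingertips stand 178 mm ahead of it and the grasp point (between the pads) lies arm.tcp_to_grasp ahead of it (arm.tcp_to_grasp is the distance from the TCP to the grasp point, in m); z points along the fingers, y is the direction in which the jaws open and shut (so a half turn about z gives the same grasp; the last joint's range is limited). The gripper opens to 88 mm and grips with 3 to 60 N. Pads are 19 mm wide; open, the fingers measure 130 mm over their backs; the gripper's body (78 mm by 193 mm) begins 47 mm behind the grasp point.
Start: joints at [1.512, 0.359, 0.012, 0, -1.224, -0.288], TCP at [0.229, 0.635, 0.405] pointing down, gripper open.
Joint ranges: [-3.07, 3.07], [-1.43, 2.12], [-1.02, 1.25], [-3.03, 1.67], [-3.05, -0], [-3.03, 3.03]. Speed limits (rad/s): [2.39, 2.39, 3.01, 3.14, 3.14, 3.14].

## Interface

Orientations are given as [roll, pitch, yaw] about the fixed x, y, z axes, in that order (R = Rz(yaw) Ry(pitch) Rx(roll)).
In Python, from station import arm gives the robot as it stands.
- The arm moves only by the tool move_arm, never from a script. Its argument "deltas" is a list of rows, each a list of 6 numbers: the shift along the world's x, y, z in mm, then the turn, a rotation vector about the world's x, y, z in degrees. In form: [[tx, ty, tz, ax, ay, az], ...]. A call has exactly 5 rows; each row shifts and turns the commanded pose from where the row before left it; what a row does not reach is not made up. A row lasts 1/12 s, in which the tool goes at most 41.7 mm and 7.16 degrees, less where a joint would pass 70% of its speed; a pose out of reach is approached as far as the arm can. A call with a gripper value outside its range is refused whole. "claw" is the closure in counts, from 0 (fully open) to 255 (shut), set as the call begins (left out, the last holds). The fingers move at their own pace and stop on an object; "squeeze" is the grip in N (left out, the last holds). Time passes only in rows, so rows that do not move let the fingers close, or fill a call up. It gives the time, the measured TCP pose, the force and the opening at its end, in the units of the state.
- arm.get_state(): the state, without advancing time (a new reading comes with each control period).
- arm.grab_frame(name): name is "scene" or "top"; returns the picture (400x640x3 uint8, red, green, blue); there is no depth.
- arm.calibration(name): a dict with "intrinsics" (3x3 intrinsics, pixels), "T" (4x4, takes a point from camera to world coordinates). Camera axes: x right, y up, looking along -z (the intrinsics and any distortion apply to the point x, -y, -z); pixel columns grow to the right and rows downward; lengths in m; the calibration is good to about 2 mm. A picture is of the moment at which its call begins. calibration takes no time and is no camera call.
- arm.job_done(): hands the job in, once; it reports no verdict.
Trained networks look in the newest picture that a camera, given by its name, has taken for a name from the list of things; names that differ only in an ending like _2 or _b are one class to them, and where a whole thing is asked for, a point or a joint stands for the part that bears it (a point fixed in the world has none). Each returns a list of dicts, best first, with "score" (0 to 1); they miss things now and then, are a little off and sometimes report something else, mostly with a low value. They report only what shows in the picture. A call takes as long as a camera call.
- arm.spot_in(thing, camera): "xy" ([column, row] in pixels, amid what is visible of it).
- arm.masks_of(thing, camera): "pixels" (400x640 bool, what is visible of it) and "xy" ([column, row] in pixels, amid what is visible of it).
- arm.spot_point(thing, camera): "xy" ([column, row] in pixels: a listed point, or the origin of a listed thing).
The state is a dict: "t": time; "q": joint angles; "qd": joint speeds; "joint_efforts": joint torques, N m; "eef_pos": TCP position; "ee_rot": TCP orientation; "force": force on the tool from outside, world axes, zero at the start; "moment": the same for the moment, N m; "width": finger opening in m.
Only numpy, scipy, OpenCV 4.12 (cv2) and the standard library are available. Lean on these libraries where they do the work, as an engineer would, in place of code of your own. Each camera call takes 0.05 s, during which the arm holds its last target. There are 200 camera calls.

## Task

Change the sample carousel over for the next run: first turn it by its blue knob until its white line points at the green service pointer and only then swap the vials, moving every spent vial (orange cap) from the carousel into a free hole of the white rack and every fresh vial (purple cap) from the rack into a free carousel cup, all seated fully and upright. When all are swapped, turn the carousel until the white line points at the red start pointer and let go. Don't let a vial fall over, and leave the bottle, dish and timer where they are.

Things in the scene. Friction and masses are not known exactly. Their poses are not given: they have to be found in the camera images.
- carousel (a joint): turning angle of the carousel rotor, rad, counter-clockwise seen from above positive, 0 as found at the start, stops at -6.2 and 6.2. The rotor stays where it is left (friction about 0.1 N m) and turns with the vials in it.
- pointer_ring: bright metal ring fixed on the drum-shaped grey base of the carousel (fixed to the bench, 165 mm across, 83 mm high), round the dark grey rotor (138 mm across, top 94 mm above the bench), with two pointer blocks, green (service) and red (start), their tops 95 mm above the bench, 69 to 83 mm from the axis. Origin: on the turning axis at bench level; the green pointer is on its -x side. It stands at another angle each time.
- carousel_mark (a point): outer end of the white index line on the rotor, 66 mm from the turning axis, 95 mm above the bench; it turns with the rotor.
- service_pointer (a point): fixed point at the green pointer where the outer end of the white line has to be for service (same radius and height as the mark).
- start_pointer (a point): fixed point at the red pointer where the outer end of the white line has to be for the start; 1.9 rad counter-clockwise of the green one seen from above.
- carousel_knob (a point): grip point on the turning axis, 141 mm above the bench, in the blue square hand knob (26 x 26 mm, from 119 to 157 mm above the bench, on a thin post) that turns the rotor. This frame turns with the rotor: its x axis points away from the white line, and the flats of the knob face its x and y axes; the cups stand at the diagonals, so fingers placed on two opposite flats reach down between them.
- carousel_cup0 (a point): centre of the inner floor of cup 0 of the rotor, 96 mm above the bench, 50 mm from the axis, 45 degrees counter-clockwise from the knob frame's x axis. The cup is black, 35 mm outside, 28 mm inside, 22 mm deep (rim 118 mm above the bench); a seated vial stands 33 mm proud of it.
- carousel_cup1 (a point): centre of the inner floor of cup 1 of the rotor, 96 mm above the bench, 50 mm from the axis, 135 degrees counter-clockwise from the knob frame's x axis. The cup is black, 35 mm outside, 28 mm inside, 22 mm deep (rim 118 mm above the bench); a seated vial stands 33 mm proud of it.
- carousel_cup2 (a point): centre of the inner floor of cup 2 of the rotor, 96 mm above the bench, 50 mm from the axis, 225 degrees counter-clockwise from the knob frame's x axis. The cup is black, 35 mm outside, 28 mm inside, 22 mm deep (rim 118 mm above the bench); a seated vial stands 33 mm proud of it.
- carousel_cup3 (a point): centre of the inner floor of cup 3 of the rotor, 96 mm above the bench, 50 mm from the axis, 315 degrees counter-clockwise from the knob frame's x axis. The cup is black, 35 mm outside, 28 mm inside, 22 mm deep (rim 118 mm above the bench); a seated vial stands 33 mm proud of it.
- rack: white loose vial rack, 160 x 50 mm at the top, 80 mm high, on a steel foot plate 160 x 66 x 10 mm, 0.8 kg, four holes in a row along its x axis, 38 mm apart. Origin: centre of its underside, z up.
- rack_hole0 (a point): centre of the floor of rack hole 0, at x = -57 mm in the rack's frame, 56 mm above its underside. The hole is 27.5 mm across and 24 mm deep (rim 80 mm above the bench); a seated vial stands 31 mm proud. Grip vials here across the rack (along its y axis).
- rack_hole1 (a point): centre of the floor of rack hole 1, at x = -19 mm in the rack's frame, 56 mm above its underside. The hole is 27.5 mm across and 24 mm deep (rim 80 mm above the bench); a seated vial stands 31 mm proud. Grip vials here across the rack (along its y axis).
- rack_hole2 (a point): centre of the floor of rack hole 2, at x = 19 mm in the rack's frame, 56 mm above its underside. The hole is 27.5 mm across and 24 mm deep (rim 80 mm above the bench); a seated vial stands 31 mm proud. Grip vials here across the rack (along its y axis).
- rack_hole3 (a point): centre of the floor of rack hole 3, at x = 57 mm in the rack's frame, 56 mm above its underside. The hole is 27.5 mm across and 24 mm deep (rim 80 mm above the bench); a seated vial stands 31 mm proud. Grip vials here across the rack (along its y axis).
- fresh_1: fresh vial: clear with a purple cap, 26 mm across the cap (diameter; body 24 mm below 34 mm height), 55 mm tall, 30 g. It fits loosely and may lean up to about 0.17 rad (10 degrees) when seated. Origin: centre of its underside, z up. Starts upright in a hole of the rack; may be absent.
- fresh_2: fresh vial: clear with a purple cap, 26 mm across the cap (diameter; body 24 mm below 34 mm height), 55 mm tall, 30 g. It fits loosely and may lean up to about 0.17 rad (10 degrees) when seated. Origin: centre of its underside, z up. Starts upright in a hole of the rack; may be absent.
- fresh_3: fresh vial: clear with a purple cap, 26 mm across the cap (diameter; body 24 mm below 34 mm height), 55 mm tall, 30 g. It fits loosely and may lean up to about 0.17 rad (10 degrees) when seated. Origin: centre of its underside, z up. Starts upright in a hole of the rack; may be absent.
- spent_1: spent vial: amber glass with a white label and an orange cap, 26 mm across the cap (diameter; body 24 mm below 34 mm height), 55 mm tall, 30 g. It fits loosely and may lean up to about 0.17 rad (10 degrees) when seated. Origin: centre of its underside, z up. Starts upright in a cup of the carousel; may be absent.
- spent_2: spent vial: amber glass with a white label and an orange cap, 26 mm across the cap (diameter; body 24 mm below 34 mm height), 55 mm tall, 30 g. It fits loosely and may lean up to about 0.17 rad (10 degrees) when seated. Origin: centre of its underside, z up. Starts upright in a cup of the carousel; may be absent.
- spent_3: spent vial: amber glass with a white label and an orange cap, 26 mm across the cap (diameter; body 24 mm below 34 mm height), 55 mm tall, 30 g. It fits loosely and may lean up to about 0.17 rad (10 degrees) when seated. Origin: centre of its underside, z up. Starts upright in a cup of the carousel; may be absent.
- bottle_buffer: bystander: bottle with a blue cap, 54 mm across, 103 mm tall, origin at the centre of its underside. Leave it alone.
- petri_1: bystander: covered clear dish, 64 mm across, 16 mm high, origin at the centre of its underside. Leave it alone.
- bench_timer: bystander: white countdown timer on its foot, 39 x 68 x 66 mm, origin at the centre of its underside. Leave it alone.

How it is judged:
On the way, in this order (a step that is already met when the one before it is completed fails the run):
1. the white line of the carousel points at the green service pointer (within 6 mm at the line's end) (horizontal distance between carousel_mark and service_pointer below 0.006 m and velocity of joint carousel between -0.05 and 0.05 rad/s), for 0.2 s.
2. every fresh vial is seated in a carousel cup and every spent vial in a rack hole, let go ((distance between fresh_1 and carousel_cup0 below 0.008 m or distance between fresh_1 and carousel_cup1 below 0.008 m or distance between fresh_1 and carousel_cup2 below 0.008 m or distance between fresh_1 and carousel_cup3 below 0.008 m) and angle between each of fresh_1, fresh_2, fresh_3, spent_1, spent_2, spent_3's own z axis and vertical below 0.3 rad and (distance between fresh_2 and carousel_cup0 below 0.008 m or distance between fresh_2 and carousel_cup1 below 0.008 m or distance between fresh_2 and carousel_cup2 below 0.008 m or distance between fresh_2 and carousel_cup3 below 0.008 m) and (distance between fresh_3 and carousel_cup0 below 0.008 m or distance between fresh_3 and carousel_cup1 below 0.008 m or distance between fresh_3 and carousel_cup2 below 0.008 m or distance between fresh_3 and carousel_cup3 below 0.008 m) and (distance between spent_1 and rack_hole0 below 0.008 m or distance between spent_1 and rack_hole1 below 0.008 m or distance between spent_1 and rack_hole2 below 0.008 m or distance between spent_1 and rack_hole3 below 0.008 m) and (distance between spent_2 and rack_hole0 below 0.008 m or distance between spent_2 and rack_hole1 below 0.008 m or distance between spent_2 and rack_hole2 below 0.008 m or distance between spent_2 and rack_hole3 below 0.008 m) and (distance between spent_3 and rack_hole0 below 0.008 m or distance between spent_3 and rack_hole1 below 0.008 m or distance between spent_3 and rack_hole2 below 0.008 m or distance between spent_3 and rack_hole3 below 0.008 m) and contact force between each of fresh_1, fresh_2, fresh_3, spent_1, spent_2, spent_3 and the fingers below 0.2 N), for 0.2 s.
3. the white line points at the red start pointer (within 6 mm at the line's end) (horizontal distance between carousel_mark and start_pointer below 0.006 m and velocity of joint carousel between -0.05 and 0.05 rad/s), for 0.2 s.
At the end, for the whole second after the job is handed in: the end of the white line is within 6 mm of the start point at the red pointer and the carousel stands still; every fresh vial stands in a carousel cup and every spent vial in a rack hole, each within 8 mm of the cup's or hole's floor centre and less than 0.3 rad from upright, and nothing is held (all of step 2 and all of step 3); the robot touches nothing.
It fails at once if a vial falls over (more than 0.8 rad from upright) (angle between any of fresh_1, fresh_2, fresh_3, spent_1, spent_2, spent_3's own z axis and vertical above 0.8 rad).
It fails at once if a bystander is moved more than 30 mm (distance of any of bottle_buffer, petri_1, bench_timer from where it was at the start of the episode above 0.03 m).
Of fresh_1, fresh_2, fresh_3 only 2 to 3 are there at a start; the rules pass over those that are not, and their reading is None.
Of spent_1, spent_2, spent_3 only 2 to 3 are there at a start; the rules pass over those that are not, and their reading is None.
At some moment in a run one of rack may be knocked a few centimetres aside while the robot is not near it.
It also fails if it takes over 210 s, if anything falls off the work surface, if the arm or the gripper's body presses on something with over 40 N, if the wrist force passes 120 N, or if a joint passes its speed limit or range.

## Working session

There is one attempt and no reset: what is moved stays moved. The work goes in short steps, Python scripts to look and compute and a tool call to move; the robot and the scene stay as the last step left them, time stands still between calls to the robot, and variables do not carry over. Pictures are saved under pics/ and viewed, about 12 in all and at most 16, crops included, and the job is handed in when it is done.

Besides the shell and the picture viewer there is one more tool, called after ">>>" by a JSON object that holds its "api" and its "payload", one argument or row to a line. move_arm: Moves the arm, as the interface text tells. Its arguments: {"type":"object","properties":{"deltas":{"type":"array","items":{"type":"array","items":{"type":"number"}}},"claw":{"type":"number"},"squeeze":{"type":"number"}},"required":["deltas"]}

```bash
mkdir -p pics; ls
cat > h.py <<'E'
import numpy as np, cv2
from station import arm
def ray(cam,xy):
    c=arm.calibration(cam);K=np.array(c["intrinsics"]);T=np.array(c["T"])
    d=np.linalg.inv(K)@[xy[0],xy[1],1]; d=np.array([d[0],-d[1],-d[2]])
    return T[:3,3],T[:3,:3]@d
def at(cam,xy,z):
    o,d=ray(cam,xy); return o+d*(z-o[2])/d[2]
def proj(cam,p):
    c=arm.calibration(cam);K=np.array(c["intrinsics"]);T=np.array(c["T"])
    q=T[:3,:3].T@(np.array(p)-T[:3,3]); u=K@[q[0],-q[1],-q[2]]; return u[:2]/u[2]
def save(cam,name,box=None,s=1):
    f=arm.grab_frame(cam)[:,:,::-1]
    if box: f=f[box[1]:box[3],box[0]:box[2]]
    cv2.imwrite("pics/"+name,cv2.resize(np.ascontiguousarray(f),None,fx=s,fy=s,interpolation=cv2.INTER_CUBIC))
Z=dict(carousel_mark=.095,carousel_knob=.141,carousel_cup0=.096,carousel_cup1=.096,carousel_cup2=.096,carousel_cup3=.096,rack_hole0=.056,rack_hole1=.056,rack_hole2=.056,rack_hole3=.056,rack=0,pointer_ring=0,service_pointer=.095,start_pointer=.095,fresh_1=.056,spent_1=.096,bottle_buffer=0,petri_1=0,bench_timer=0)
def pts(names,cams=("top","scene"),zs=None):
    for n in names:
        for c in cams:
            for r in arm.spot_point(n,c)[:4]:
                if r["score"]>.2: print(n,c,round(r["score"],2),np.round(r["xy"],1),np.round(at(c,r["xy"],(zs or Z).get(n,Z[n]))*1000,0))
E
python3 - <<'E'
from h import *
print(arm.get_state(),arm.tcp_to_grasp)
save("top","top0.png");save("scene","scene0.png")
for c in("top","scene"): print(c,np.round(arm.calibration(c)["T"],3).tolist(),np.round(arm.calibration(c)["intrinsics"],1).tolist())
pts(list(Z))
E
```

```text
pics
{'t': 0.0, 'q': array([ 1.51208450e+00,  3.59399084e-01,  1.10343154e-02, -3.28526318e-04,
       -1.22414755e+00, -2.88119582e-01]), 'qd': array([ 0.00115312,  0.00092856, -0.00077102, -0.00132871, -0.00041703,
        0.0003592 ]), 'joint_efforts': array([ 4.28449739e-04, -5.82712626e+01,  2.93059981e+01,  6.99729100e+00,
        7.09085565e-03, -1.57884360e-04]), 'eef_pos': array([0.22937126, 0.63461215, 0.40370778]), 'ee_rot': array([ 3.13985964e+00, -1.91538070e-04, -3.46943121e-01]), 'force': array([-0.00362519, -0.20784864, -0.03381793]), 'moment': array([-0.03892275,  0.01993401,  0.0131015 ]), 'width': 0.0876244523266325} 0.1593
top [[-0.006, 0.988, -0.153, 0.297], [-1.0, -0.002, 0.022, 0.151], [0.021, 0.153, 0.988, 1.087], [0.0, 0.0, 0.0, 1.0]] [[362.3, 0.0, 318.0], [0.0, 362.3, 201.7], [0.0, 0.0, 1.0]]
scene [[-0.992, -0.101, 0.073, 0.515], [0.123, -0.711, 0.693, 1.008], [-0.018, 0.696, 0.717, 1.031], [0.0, 0.0, 0.0, 1.0]] [[497.4, 0.0, 327.9], [0.0, 497.4, 207.6], [0.0, 0.0, 1.0]]
carousel_mark top 0.77 [262.1 215.3] [413. 283.  95.]
carousel_mark scene 0.78 [337.8 2
[... 4396 characters left out ...]
3 301.7] [419. 372.  56.]
spent_1 top 0.62 [289.2 190.2] [483. 209.  96.]
spent_1 top 0.53 [276.9 220.8] [398. 242.  96.]
spent_1 scene 0.7 [347.  242.5] [389. 230.  96.]
spent_1 scene 0.49 [306.4 236.8] [486. 198.  96.]
bottle_buffer top 0.69 [437.2 183.6] [ 521. -241.    0.]
bottle_buffer top 0.61 [289.1 184.2] [520. 215.   0.]
bottle_buffer scene 0.78 [283.8 154.6] [ 523. -244.    0.]
bottle_buffer scene 0.29 [319.9 319.9] [475. 378.   0.]
petri_1 top 0.83 [239.8 239. ] [354. 360.   0.]
petri_1 scene 0.94 [372.8 305.9] [344. 357.   0.]
petri_1 scene 0.25 [308.6 313.8] [500. 358.   0.]
bench_timer top 0.93 [184.6 232.7] [373. 524.   0.]
bench_timer scene 0.96 [373.  366.8] [373. 511.   0.]
```

View pics/top0.png

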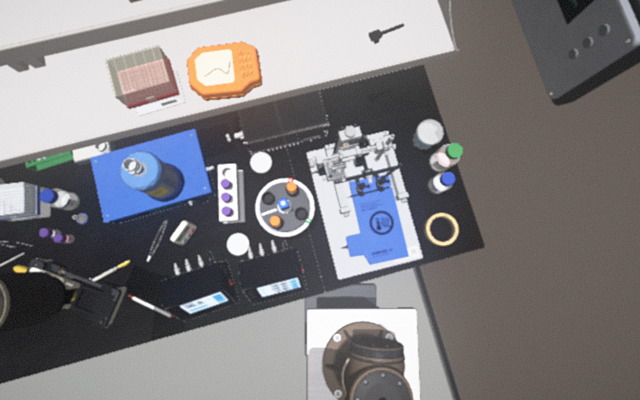

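View pics/scene0.png

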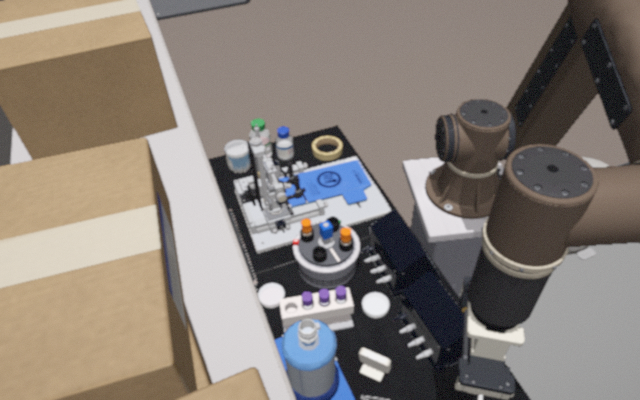

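The top view shows the carousel near (284,205) with two orange and two empty cups, and the rack near (230,193) with 3 purple caps and a free top hole. The scene view agrees, with the carousel at (327,250) and the rack at (318,305). Next I zoom in.

Run:
```python
from h import *
a=arm.grab_frame("top")[150:260,200:330,::-1]; b=arm.grab_frame("scene")[205:355,250:400,::-1]
A=cv2.resize(a,(530,448),interpolation=cv2.INTER_CUBIC)
cv2.imwrite("pics/z1t.png",cv2.resize(np.ascontiguousarray(a),None,fx=6,fy=5.4,interpolation=cv2.INTER_CUBIC))
cv2.imwrite("pics/z1s.png",cv2.resize(np.ascontiguousarray(b),None,fx=4,fy=4,interpolation=cv2.INTER_CUBIC))
for c in("top","scene"):
  for n in("carousel_knob","carousel","pointer_ring","fresh_1","spent_1","rack"):
    for r in arm.masks_of(n,c)[:4]:
      if r["score"]>.3:
        ys,xs=np.nonzero(r["pixels"]); print(c,n,round(r["score"],2),np.round(r["xy"],1),len(xs),xs.min(),xs.max(),ys.min(),ys.max())
```

```text
top carousel_knob 0.74 [284.7 205.3] 1677 260 309 182 230
top carousel 0.85 [284.2 207.5] 1704 260 309 182 230
top pointer_ring 0.6 [276.6 229.8] 691 256 314 178 236
top pointer_ring 0.33 [235.3 190.5] 1164 219 246 164 222
top spent_1 0.44 [290.  188.5] 92 287 296 182 193
top rack 0.88 [236.6 192.9] 1228 218 245 164 222
scene carousel_knob 0.61 [326.7 245.3] 1730 299 352 216 266
scene carousel 0.96 [323.6 243.5] 1853 298 354 216 266
scene pointer_ring 0.56 [330.9 269.4] 444 293 358 232 272
scene pointer_ring 0.49 [325.4 245.4] 1795 298 353 216 265
scene fresh_1 0.55 [322.7 297.1] 190 318 330 289 306
scene fresh_1 0.45 [305.8 300.9] 190 301 313 292 309
scene fresh_1 0.43 [340.  291.8] 177 335 345 286 303
scene spent_1 0.5 [305.7 225.2] 142 301 310 219 234
scene spent_1 0.49 [318.  268.1] 504 293 358 232 272
scene spent_1 0.43 [344.9 236.4] 170 340 350 227 244
scene rack 0.64 [324.3 296.9] 216 318 330 288 307
scene rack 0.56 [321.6 313.7] 1659 279 351 290 330
```

View pics/z1t.png

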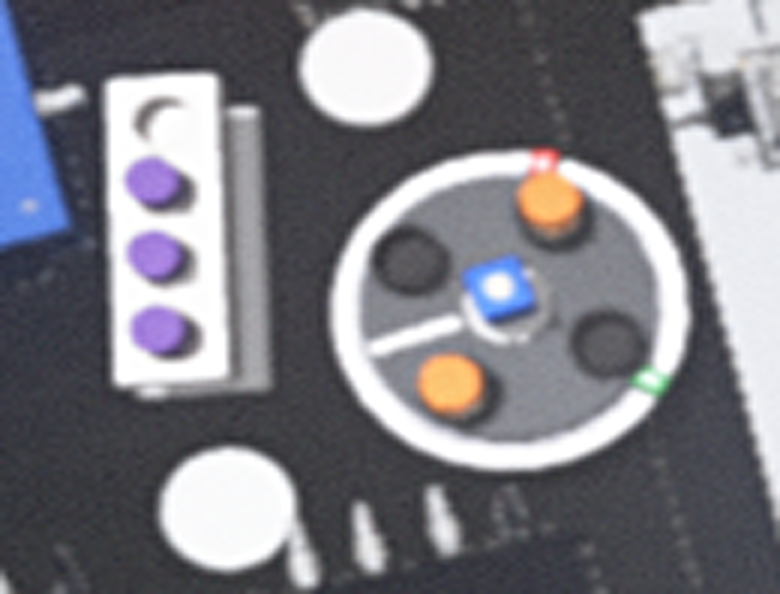

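View pics/z1s.png

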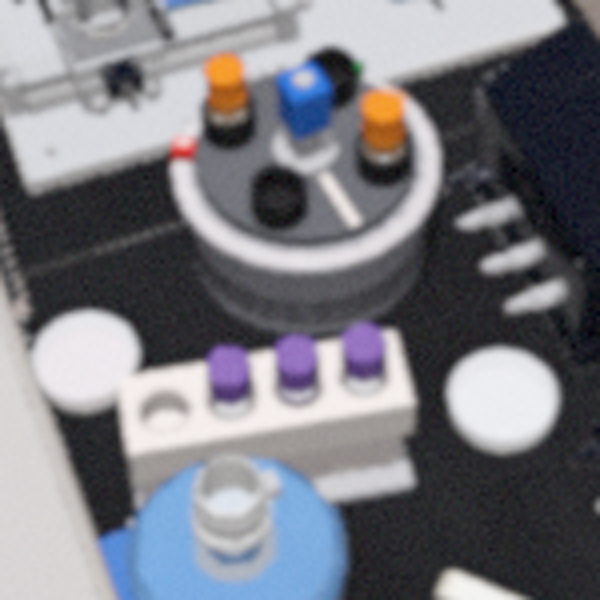

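Zooms: the white line points toward the rack, the green pointer is at top (308,220) and the red one at (291,180). Orange caps are at (292,187) and (275,221), and the purple caps are in the three lower rack holes. Next I triangulate.

```bash
cat >> h.py <<'E'
def tri(pt,ps):
    A=[];b=[]
    for c,p in(("top",pt),("scene",ps)):
        o,d=ray(c,p); d=d/np.linalg.norm(d);P=np.eye(3)-np.outer(d,d);A.append(P);b.append(P@o)
    return np.linalg.lstsq(np.vstack(A),np.hstack(b),rcond=None)[0]
E
python3 - <<'E'
from h import *
T=lambda x,y:(200+x/6,150+y/5.4); S=lambda x,y:(250+x/4,205+y/4)
for n,t,s,z in [("knobtop",T(500,288),S(305,82),.157),("green",T(650,380),S(357,68),.095),("red",T(544,160),S(183,148),.095),
 ("mark",T(374,349),S(354,222),.095),("or1",T(551,198),S(225,70),.151),("or2",T(451,383),S(384,103),.151),
 ("cupA",T(410,262),S(279,183),.118),("cupB",T(607,345),S(332,75),.118),
 ("p1",T(153,183),S(229,358),.111),("p2",T(156,256),S(296,350),.111),("p3",T(160,330),S(364,340),.111),("hole",T(165,122),S(164,408),.080),
 ("ringc",T(510,310),S(306,160),.09),("jug",(135,163),(308,328),.3),("petri?",T(366,68),S(88,350),.016)]:
    print(n,*(np.round(v*1000).astype(int) for v in (at("top",t,z),at("scene",s,z),tri(t,s))))
E
```

```text
knobtop [437 220 157] [438 222 157] [437 220 155]
green [399 156  95] [398 159  95] [398 156  92]
red [513 205  95] [513 210  95] [514 205  89]
mark [415 282  95] [417 282  95] [416 282  95]
or1 [482 199 151] [484 201 151] [483 199 149]
or2 [392 241 151] [393 240 151] [393 241 152]
cupA [456 264 118] [459 265 118] [458 264 116]
cupB [414 175 118] [417 184 118] [416 175 108]
p1 [498 382 111] [500 379 111] [499 381 114]
p2 [460 379 111] [463 378 111] [462 379 111]
p3 [423 376 111] [425 377 111] [424 376 110]
hole [537 385  80] [539 386  80] [538 385  78]
ringc [436 221  90] [439 226  90] [438 221  83]
jug [506 538 300] [508 574 300] [511 554 268]
petri? [583 300  16] [583 296  16] [583 299  20]
```

>>> {"api": "move_arm", "payload": {
  "deltas": [
    [13.9,-27.6,0,0,0,-3.34],
    [13.9,-27.6,0,0,0,-3.34],
    [13.9,-27.6,0,0,0,-3.34],
    [13.9,-27.6,0,0,0,-3.34],
    [13.9,-27.6,0,0,0,-3.34]
  ],
  "claw": 0,
  "squeeze": 30
}}

```text
t: 3.12
eef_pos: [0.2993, 0.4954, 0.4047]
ee_rot: [-3.141, 0.0, -0.641]
force: [1.1, -0.2, 0.6]
width: 0.0875
```

>>> {"api": "move_arm", "payload": {
  "deltas": [
    [13.9,-27.6,0,0,0,-3.34],
    [13.9,-27.6,0,0,0,-3.34],
    [13.9,-27.6,0,0,0,-3.34],
    [13.9,-27.6,0,0,0,-3.34],
    [13.9,-27.6,0,0,0,-3.34]
  ]
}}

```text
t: 3.53
eef_pos: [0.3688, 0.3573, 0.4049]
ee_rot: [-3.141, 0.0, -0.932]
force: [0.1, 0.0, -0.9]
width: 0.0874
```

>>> {"api": "move_arm", "payload": {
  "deltas": [
    [13.9,-27.6,0,0,0,-3.34],
    [13.9,-27.6,0,0,0,-3.34],
    [13.9,-27.6,0,0,0,-3.34],
    [13.9,-27.6,0,0,0,-3.34],
    [13.9,-27.6,0,0,0,-3.34]
  ]
}}

```text
t: 3.95
eef_pos: [0.4383, 0.2193, 0.405]
ee_rot: [-3.141, 0.0, -1.224]
force: [0.3, -0.3, -0.3]
width: 0.0878
```

>>> {"api": "move_arm", "payload": {
  "deltas": [
    [0,0,0,0,0,0],
    [0,0,0,0,0,0],
    [0,0,0,0,0,0],
    [0,0,0,0,0,0],
    [0,0,0,0,0,0]
  ]
}}

```text
t: 4.37
eef_pos: [0.4376, 0.2215, 0.4047]
ee_rot: [-3.142, 0.0, -1.22]
force: [-0.6, -0.3, -0.7]
width: 0.0874
```

```bash
cat >> h.py <<'E'
def st():
    s=arm.get_state(); print("t",round(s["t"],2),"pos",np.round(s["eef_pos"]*1000,1),"rpy",np.round(np.degrees(s["ee_rot"]),1),"F",np.round(s["force"],1),"M",np.round(s["moment"],2),"w",round(s["width"]*1000,1),"q",np.round(s["q"],2))
E
python3 -c "
from h import *
st(); save('scene','s2.png',(230,180,400,340),4)"
```

```text
t 4.37 pos [437.6 221.5 404.7] rpy [-180.     0.   -69.9] F [-0.6 -0.3 -0.7] M [0.06 0.07 0.01] w 87.4 q [ 0.87  0.05 -0.38 -0.   -1.14 -0.52]
```

View pics/s2.png

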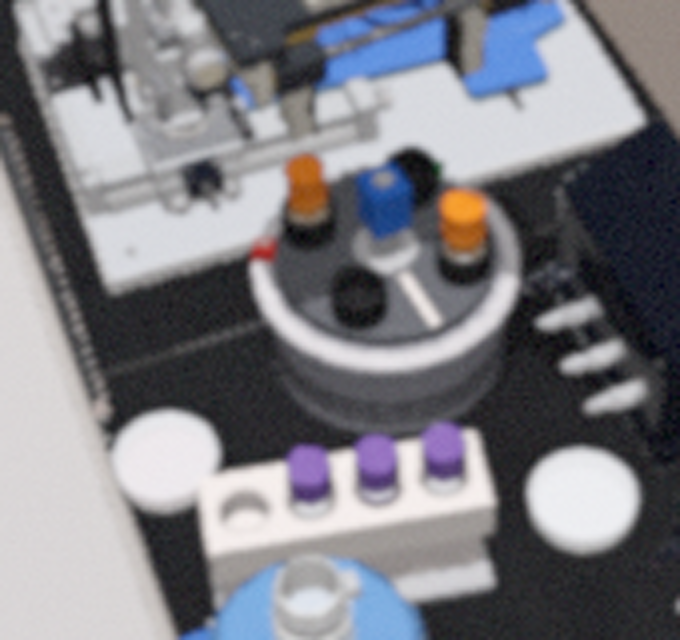

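The gripper is above the carousel with the scene unchanged (knob at about crop 385,200). I'll descend and grip the knob.

>>> {"api": "move_arm", "payload": {
  "deltas": [
    [0,-1,-21,0,0,0],
    [0,0,-21,0,0,0],
    [0,0,-21,0,0,0],
    [0,0,-21,0,0,0],
    [0,0,-20,0,0,0]
  ]
}}

```text
t: 4.83
eef_pos: [0.4376, 0.2204, 0.2997]
ee_rot: [-3.141, 0.0, -1.22]
force: [-0.5, 0.5, -0.3]
width: 0.0872
```

>>> {"api": "move_arm", "payload": {
  "deltas": [
    [0,0,0,0,0,0],
    [0,0,0,0,0,0],
    [0,0,0,0,0,0],
    [0,0,0,0,0,0],
    [0,0,0,0,0,0]
  ],
  "claw": 255,
  "squeeze": 20
}}

```text
t: 5.25
eef_pos: [0.4382, 0.2202, 0.3019]
ee_rot: [-3.14, 0.001, -1.221]
force: [-0.3, -0.6, -0.4]
width: 0.0597
```

>>> {"api": "move_arm", "payload": {
  "deltas": [
    [0,0,0,0,0,0],
    [0,0,0,0,0,0],
    [0,0,0,0,0,0],
    [0,0,0,0,0,0],
    [0,0,0,0,0,0]
  ]
}}

```text
t: 5.67
eef_pos: [0.4381, 0.2199, 0.3008]
ee_rot: [-3.141, 0.0, -1.221]
force: [17.9, 2.6, -13.2]
width: 0.0266
```

```bash
python3 -c "
from h import *
st()"
```

```text
t 5.67 pos [438.1 219.9 300.8] rpy [-180.    0.  -70.] F [ 17.9   2.6 -13.2] M [ 0.68 -6.52 -0.14] w 26.6 q [ 0.87  0.15 -0.53  0.   -0.89 -0.52]
```

>>> {"api": "move_arm", "payload": {
  "deltas": [
    [1,0.3,0,0,0,0],
    [0,0,0,0,0,0],
    [0,0,0,0,0,0],
    [0,0,0,0,0,0],
    [0,0,0,0,0,0]
  ]
}}

```text
t: 6.08
eef_pos: [0.4387, 0.2201, 0.3008]
ee_rot: [3.141, 0.0, -1.221]
force: [-4.0, -0.3, 5.2]
width: 0.0258
```

```bash
python3 -c "
from h import *
st()"
```

```text
t 6.08 pos [438.7 220.1 300.8] rpy [180.   0. -70.] F [-4.  -0.3  5.2] M [ 0.23  1.44 -0.12] w 25.8 q [ 0.87  0.15 -0.53 -0.   -0.89 -0.52]
```

>>> {"api": "move_arm", "payload": {
  "deltas": [
    [0,0,0,0,0,5],
    [0,0,0,0,0,5],
    [0,0,0,0,0,5],
    [0,0,0,0,0,5],
    [0,0,0,0,0,5]
  ],
  "squeeze": 30
}}

```text
t: 6.5
eef_pos: [0.439, 0.2202, 0.3008]
ee_rot: [-3.141, 0.0, -0.781]
force: [-1.7, 1.4, 2.8]
width: 0.0257
```

>>> {"api": "move_arm", "payload": {
  "deltas": [
    [0,0,0,0,0,5],
    [0,0,0,0,0,5],
    [0,0,0,0,0,5],
    [0,0,0,0,0,5],
    [0,0,0,0,0,5]
  ]
}}

```text
t: 6.92
eef_pos: [0.4391, 0.2205, 0.3008]
ee_rot: [-3.141, -0.0, -0.344]
force: [-1.6, 2.1, 1.4]
width: 0.0256
```

```bash
python3 -c "
from h import *
st()"
```

```text
t 6.92 pos [439.1 220.5 300.8] rpy [-179.9   -0.   -19.7] F [-1.6  2.1  1.4] M [ 0.63  0.5  -0.13] w 25.6 q [ 0.87  0.15 -0.53 -0.   -0.89  0.36]
```

>>> {"api": "move_arm", "payload": {
  "deltas": [
    [0,0,0,0,0,5.2],
    [0,0,0,0,0,5.2],
    [0,0,0,0,0,5.2],
    [0,0,0,0,0,5.2],
    [0,0,0,0,0,5.2]
  ]
}}

```text
t: 7.33
eef_pos: [0.4392, 0.2208, 0.3008]
ee_rot: [-3.14, -0.001, 0.11]
force: [-2.5, 4.3, 0.4]
width: 0.0259
```

>>> {"api": "move_arm", "payload": {
  "deltas": [
    [0,0,0,0,0,5.2],
    [0,0,0,0,0,5.2],
    [0,0,0,0,0,5.2],
    [0,0,0,0,0,5.2],
    [0,0,0,0,0,5.2]
  ]
}}

```text
t: 7.75
eef_pos: [0.4391, 0.2211, 0.3008]
ee_rot: [-3.14, -0.002, 0.564]
force: [-3.7, 6.4, 1.1]
width: 0.0261
```

>>> {"api": "move_arm", "payload": {
  "deltas": [
    [0,0,0,0,0,5.2],
    [0,0,0,0,0,5.2],
    [0,0,0,0,0,5.2],
    [0,0,0,0,0,5.2],
    [0,0,0,0,0,0]
  ]
}}

```text
t: 8.17
eef_pos: [0.4389, 0.2213, 0.3008]
ee_rot: [-3.141, -0.002, 0.928]
force: [-4.8, 7.4, 1.3]
width: 0.026
```

>>> {"api": "move_arm", "payload": {
  "deltas": [
    [0,0,0,0,0,5.5],
    [0,0,0,0,0,0],
    [0,0,0,0,0,0],
    [0,0,0,0,0,0],
    [0,0,0,0,0,0]
  ]
}}

```text
t: 8.58
eef_pos: [0.4388, 0.2213, 0.3008]
ee_rot: [-3.141, -0.002, 1.019]
force: [-5.5, 8.4, 3.0]
width: 0.0259
```

```bash
python3 -c "
from h import *
st(); save('scene','s3.png',(240,190,380,300),5);save('top','t3.png',(245,170,325,245),6)
a=cv2.imread('pics/s3.png');b=cv2.imread('pics/t3.png');print(a.shape,b.shape)
for n,an in(('mark',0),):
  for d in(236,238.7,241): 
    p=[.4385+.066*np.cos(np.radians(d)),.2205+.066*np.sin(np.radians(d)),.095];print(d,proj('top',p),proj('scene',p))
pts(['carousel_mark','service_pointer'])"
```

```text
t 8.58 pos [438.8 221.3 300.8] rpy [-1.799e+02 -1.000e-01  5.840e+01] F [-5.5  8.4  3. ] M [2.24 1.86 0.15] w 25.9 q [ 0.87  0.15 -0.53 -0.   -0.89  1.72]
(550, 700, 3) (450, 480, 3)
236 [304.74825002 219.34404902] [338.27236052 224.00123644]
238.7 [305.35906682 218.39349552] [337.16067022 223.62318545]
241 [305.84307178 217.56272976] [336.19674273 223.33245605]
carousel_mark top 0.7 [306.4 220.8] [398. 161.  95.]
carousel_mark scene 0.7 [337.1 222.6] [404. 161.  95.]
service_pointer top 0.7 [303.6 215.3] [413. 169.  95.]
```

View pics/s3.png

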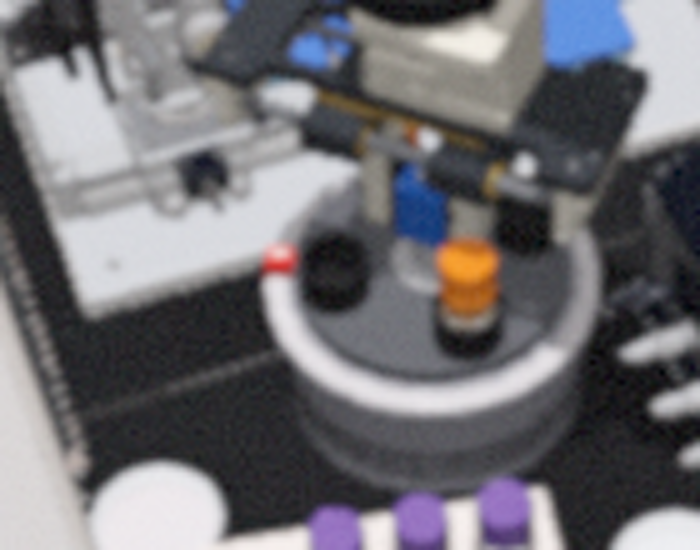

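>>> {"api": "move_arm", "payload": {
  "deltas": [
    [0,0,0,0,0,0],
    [0,0,0,0,0,0],
    [0,0,0,0,0,0],
    [0,0,0,0,0,0],
    [0,0,0,0,0,0]
  ],
  "claw": 0
}}

```text
t: 9.3
eef_pos: [0.439, 0.2199, 0.3006]
ee_rot: [3.142, 0.0, 1.018]
force: [0.0, 0.4, -0.0]
width: 0.0534
```

>>> {"api": "move_arm", "payload": {
  "deltas": [
    [0,0,0,0,0,0],
    [0,0,0,0,0,0],
    [0,0,0,0,0,0],
    [0,0,0,0,0,0],
    [0,0,0,0,0,0]
  ]
}}

```text
t: 9.72
eef_pos: [0.4389, 0.2201, 0.3007]
ee_rot: [3.142, 0.0, 1.018]
force: [-1.1, -0.1, -0.3]
width: 0.0851
```

>>> {"api": "move_arm", "payload": {
  "deltas": [
    [0,0,21,0,0,0],
    [0,0,21,0,0,0],
    [0,0,21,0,0,0],
    [0,0,21,0,0,0],
    [0,0,21,0,0,0]
  ]
}}

```text
t: 10.13
eef_pos: [0.4388, 0.22, 0.4067]
ee_rot: [-3.142, -0.0, 1.018]
force: [0.3, -0.3, 0.5]
width: 0.0876
```

```bash
python3 -c "
from h import *
st(); save('scene','s4.png',(250,190,390,320),5)
pts(['carousel_mark','service_pointer','spent_1','carousel_cup0'],('scene',))"
```

```text
t 10.13 pos [438.8 220.  406.7] rpy [-180.    -0.    58.3] F [ 0.3 -0.3  0.5] M [-0.06 -0.17 -0.01] w 87.6 q [ 0.87  0.05 -0.38 -0.   -1.14  1.72]
carousel_mark scene 0.7 [336.7 224.4] [406. 167.  95.]
service_pointer scene 0.94 [334.3 220.5] [410. 152.  95.]
service_pointer scene 0.56 [324.7 226.6] [437. 170.  95.]
service_pointer scene 0.24 [329.9 257.2] [436. 269.  95.]
spent_1 scene 0.57 [334.1 258.6] [427. 275.  96.]
spent_1 scene 0.43 [320.8 228.8] [447. 177.  96.]
carousel_cup0 scene 0.92 [307.8 245.5] [485. 227.  96.]
carousel_cup0 scene 0.78 [348.1 235.2] [383. 207.  96.]
carousel_cup0 scene 0.71 [316.7 321.1] [486. 439.  96.]
carousel_cup0 scene 0.59 [319.4 227.6] [451. 172.  96.]
```

View pics/s4.png

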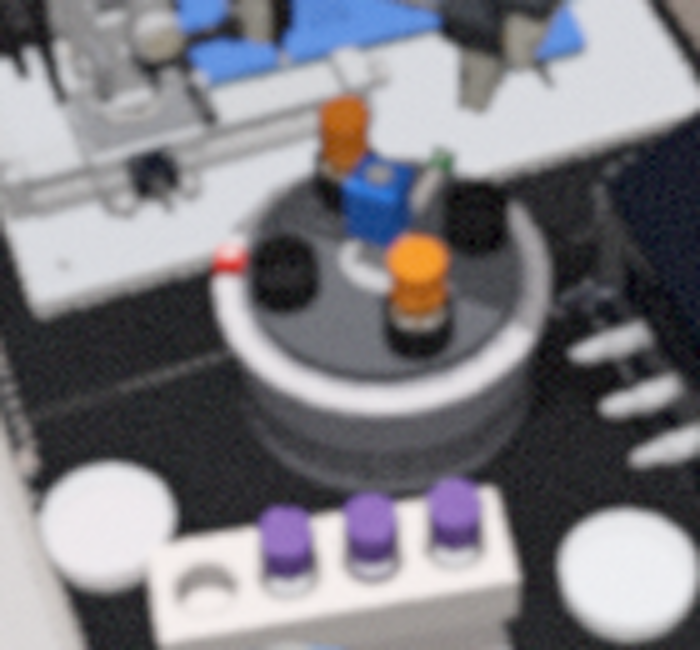

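Run:
```python
from h import *
c=np.array([.4385,.221])
for n,x,y,z in[("near",418,246,.151),("far",345,105,.151),("cupL",285,250,.118),("cupR",477,192,.118),("green",441,160,.095),("mark",434,177,.095),("red",229,258,.095),("knobtop",383,172,.157)]:
    p=at("scene",(250+x/5,190+y/5),z)[:2]; d=p-c; print(n,np.round(p*1000),round(np.degrees(np.arctan2(d[1],d[0]))%360,1),round(np.hypot(*d)*1000))
```

```text
near [426. 262.] 107.4 43
far [449. 167.] 281.3 55
cupL [486. 228.] 7.8 48
cupR [389. 203.] 199.6 52
green [401. 159.] 238.7 73
mark [406. 170.] 237.4 61
red [513. 209.] 351.0 76
knobtop [437. 219.] 228.0 3
```

>>> {"api": "move_arm", "payload": {
  "deltas": [
    [-2.4,9.9,0,0,0,6.5],
    [-2.4,9.9,0,0,0,6.5],
    [-2.4,9.9,0,0,0,6.5],
    [-2.5,9.9,0,0,0,6.5],
    [-2.5,10,0,0,0,6.5]
  ]
}}

```text
t: 10.8
eef_pos: [0.4264, 0.2699, 0.4043]
ee_rot: [-3.14, 0.002, 1.591]
force: [0.4, 0.4, -0.2]
width: 0.0876
```

>>> {"api": "move_arm", "payload": {
  "deltas": [
    [0,0,0,0,0,6.5],
    [0,0,0,0,0,6.5],
    [0,0,0,0,0,0],
    [0,0,0,0,0,0],
    [0,0,0,0,0,0]
  ]
}}

```text
t: 11.22
eef_pos: [0.4267, 0.2696, 0.405]
ee_rot: [-3.141, 0.001, 1.808]
force: [-0.1, 0.3, -0.7]
width: 0.0875
```

Run:
```python
from h import *
st()
print(tri((348,130),(262,150)))
c=np.array([.4385,.221])
f=arm.grab_frame("scene"); hsv=cv2.cvtColor(f,cv2.COLOR_RGB2HSV)
def blobs(lo,hi):
    m=cv2.inRange(hsv,lo,hi); n,l,s,ce=cv2.connectedComponentsWithStats(m)
    for i in range(1,n):
        if s[i,4]>25 and 270<ce[i][0]<380 and 190<ce[i][1]<330: print(s[i],np.round(ce[i],1),np.round(at("scene",ce[i],.141)*1000))
print("orange");blobs((5,150,120),(20,255,255));print("purple");blobs((125,80,50),(150,255,255))
```

```text
t 11.22 pos [426.7 269.6 405. ] rpy [-179.9    0.   103.6] F [-0.1  0.3 -0.7] M [-0.07 -0.19 -0.04] w 87.5 q [ 0.95  0.08 -0.35 -0.   -1.14  2.43]
[0.58032931 0.06504295 0.28007656]
orange
[315 209   8  15  97] [318.5 215.7] [451. 173. 141.]
[328 238  11  15 136] [333.4 244.9] [427. 271. 141.]
purple
[335 285  10  14 106] [340.3 291.8] [430. 402. 141.]
[318 288  11  14 113] [323.5 294.4] [466. 403. 141.]
[301 290  11  15 122] [306.6 297.1] [502. 405. 141.]
```

>>> {"api": "move_arm", "payload": {
  "deltas": [
    [0,0.5,-21,0,0,0],
    [0,0,-21,0,0,0],
    [0,0,-21,0,0,0],
    [0,0,-21,0,0,0],
    [0,0,-19.5,0,0,0]
  ]
}}

```text
t: 11.68
eef_pos: [0.4266, 0.2699, 0.3011]
ee_rot: [-3.141, 0.0, 1.809]
force: [0.2, -0.4, -0.1]
width: 0.0878
```

>>> {"api": "move_arm", "payload": {
  "deltas": [
    [0,0,0,0,0,0],
    [0,0,0,0,0,0],
    [0,0,0,0,0,0],
    [0,0,0,0,0,0],
    [0,0,0,0,0,0]
  ],
  "claw": 255,
  "squeeze": 10
}}

```text
t: 12.1
eef_pos: [0.427, 0.2705, 0.3034]
ee_rot: [3.14, -0.001, 1.812]
force: [0.4, -0.7, -0.4]
width: 0.0597
```

>>> {"api": "move_arm", "payload": {
  "deltas": [
    [0,0,0,0,0,0],
    [0,0,0,0,0,0],
    [0,0,0,0,0,0],
    [0,0,0,0,0,0],
    [0,0,0,0,0,0]
  ]
}}

```text
t: 12.52
eef_pos: [0.4267, 0.2702, 0.3023]
ee_rot: [3.141, -0.0, 1.812]
force: [0.2, -0.7, -0.2]
width: 0.0262
```

>>> {"api": "move_arm", "payload": {
  "deltas": [
    [0,0,2,0,0,0],
    [0,0,3,0,0,0],
    [0,0,5,0,0,0],
    [0,0,10,0,0,0],
    [0,0,15,0,0,0]
  ]
}}

```text
t: 12.93
eef_pos: [0.4265, 0.2699, 0.3373]
ee_rot: [-3.14, 0.001, 1.812]
force: [-0.0, -0.2, 0.6]
width: 0.0255
```

Run:
```python
from h import *
st(); save('scene','s5.png',(240,170,400,300),5)
```

```text
t 12.93 pos [426.5 269.9 337.3] rpy [-1.799e+02  1.000e-01  1.038e+02] F [-0.  -0.2  0.6] M [-0.09 -0.15 -0.02] w 25.5 q [ 0.95  0.14 -0.45 -0.   -0.98  2.43]
```

View pics/s5.png

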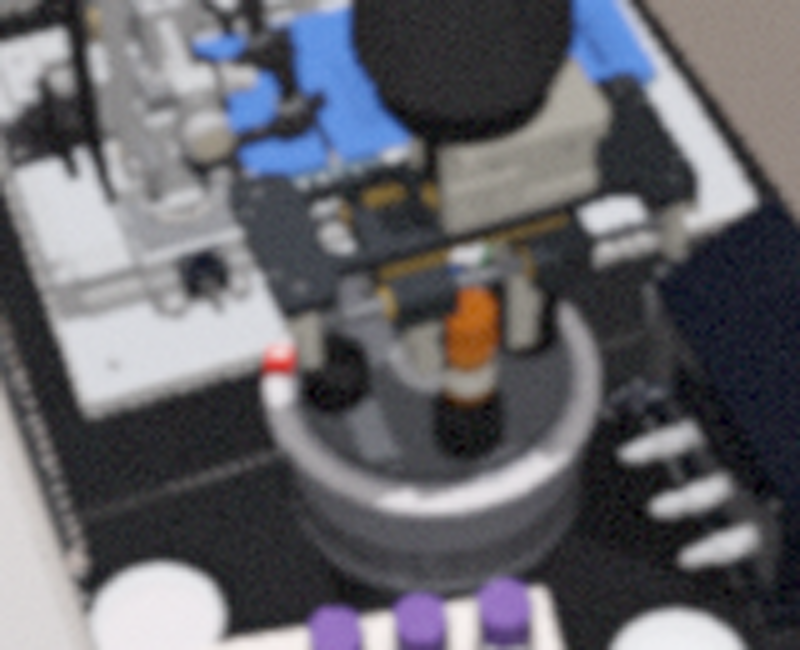

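The vial is held upright in the jaws, 36 mm clear of its cup (cap at crop 472,315). I'll carry it above the free rack hole.

>>> {"api": "move_arm", "payload": {
  "deltas": [
    [0,0,15,0,0,0],
    [0,0,15,0,0,0],
    [7,7,0,0,0,-6.6],
    [7,7,0,0,0,-6.6],
    [7,7,0,0,0,-6.6]
  ]
}}

```text
t: 13.4
eef_pos: [0.448, 0.2915, 0.3687]
ee_rot: [3.14, -0.002, 1.461]
force: [0.3, -0.6, 0.2]
width: 0.0257
```

>>> {"api": "move_arm", "payload": {
  "deltas": [
    [8,8,0,0,0,-6.6],
    [8,8,0,0,0,-6.6],
    [8,8,0,0,0,-6.6],
    [8,8,0,0,0,-6.6],
    [8,8,0,0,0,-6.6]
  ]
}}

```text
t: 13.82
eef_pos: [0.4882, 0.3316, 0.3681]
ee_rot: [3.141, -0.001, 0.885]
force: [0.0, 0.8, -0.8]
width: 0.0257
```

>>> {"api": "move_arm", "payload": {
  "deltas": [
    [8,8,0,0,0,-6.6],
    [8,8,0,0,0,-6.6],
    [8,8,0,0,0,-6.6],
    [8,8,0,0,0,-6.6],
    [8,8,0,0,0,-6.6]
  ]
}}

```text
t: 14.23
eef_pos: [0.5282, 0.3716, 0.3681]
ee_rot: [-3.141, -0.001, 0.309]
force: [0.2, 0.4, -0.7]
width: 0.0258
```

>>> {"api": "move_arm", "payload": {
  "deltas": [
    [5,7,0,0,0,-6.6],
    [5,7,0,0,0,-6.6],
    [0,0,0,0,0,0],
    [0,0,0,0,0,0],
    [0,0,0,0,0,0]
  ]
}}

```text
t: 14.65
eef_pos: [0.5375, 0.3849, 0.3675]
ee_rot: [-3.142, 0.0, 0.088]
force: [-0.1, -0.4, -0.7]
width: 0.0256
```

Run:
```python
from h import *
st()
a=arm.grab_frame("top")[150:250,200:330,::-1];b=arm.grab_frame("scene")[205:335,250:390,::-1]
a=cv2.resize(a,(520,400),interpolation=cv2.INTER_CUBIC);b=cv2.resize(b,(280,260),interpolation=cv2.INTER_CUBIC)
o=np.zeros((400,800,3),np.uint8);o[:,:520]=a;o[:260,520:]=b;cv2.imwrite("pics/c6.png",o)
pts(["rack_hole0"],("scene",))
```

```text
t 14.65 pos [537.5 384.9 367.5] rpy [-180.    0.    5.] F [-0.1 -0.4 -0.7] M [-0.04 -0.06 -0.02] w 25.6 q [ 0.92  0.36 -0.07 -0.   -1.14  0.74]
rack_hole0 scene 0.93 [344.3 302.7] [417. 375.  56.]
rack_hole0 scene 0.91 [308.4 311.9] [501. 388.  56.]
rack_hole0 scene 0.81 [294.8 312.5] [532. 386.  56.]
rack_hole0 scene 0.56 [320.8 308.1] [472. 382.  56.]
```

View pics/c6.png

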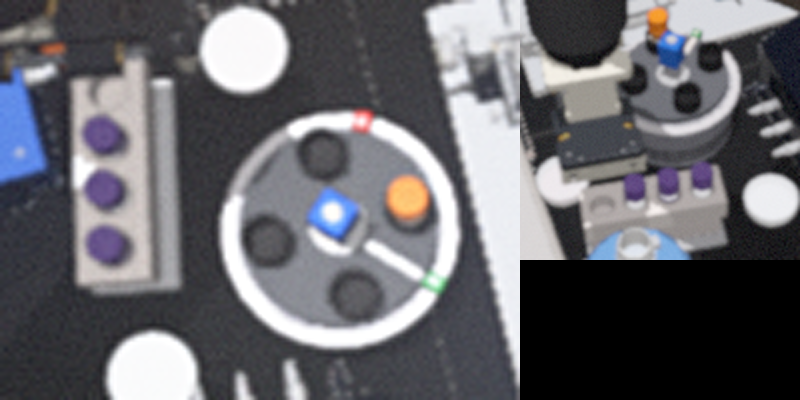

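The white line lies on the green pointer (top crop line end 427,279 against green 433,283), and the rack hasn't moved. I'll descend with force checks.

>>> {"api": "move_arm", "payload": {
  "deltas": [
    [0,0,-16,0,0,0],
    [0,0,-16,0,0,0],
    [0,0,-16,0,0,0],
    [0,0,-16,0,0,0],
    [0,0,-15,0,0,0]
  ]
}}

```text
t: 15.22
eef_pos: [0.5375, 0.3848, 0.2877]
ee_rot: [-3.141, -0.0, 0.086]
force: [-0.7, 0.7, -0.3]
width: 0.0254
```

>>> {"api": "move_arm", "payload": {
  "deltas": [
    [0,0,-2,0,0,0],
    [0,0,-2,0,0,0],
    [0,0,-2,0,0,0],
    [0,0,-2,0,0,0],
    [0,0,0,0,0,0]
  ]
}}

```text
t: 15.63
eef_pos: [0.5377, 0.3852, 0.2807]
ee_rot: [-3.141, -0.0, 0.085]
force: [-0.2, 0.2, -1.7]
width: 0.0256
```

Run:
```python
from h import *
st()
```

```text
t 15.63 pos [537.7 385.2 280.7] rpy [-180.    -0.     4.8] F [-0.2  0.2 -1.7] M [-0.06 -0.01 -0.  ] w 25.6 q [ 0.92  0.43 -0.17  0.   -0.96  0.74]
```

>>> {"api": "move_arm", "payload": {
  "deltas": [
    [0,0,-3,0,0,0],
    [0,0,-3,0,0,0],
    [0,0,-3,0,0,0],
    [0,0,-3,0,0,0],
    [0,0,-3,0,0,0]
  ]
}}

```text
t: 16.05
eef_pos: [0.5377, 0.3852, 0.2648]
ee_rot: [3.141, 0.0, 0.084]
force: [0.8, -0.4, -0.8]
width: 0.0255
```

>>> {"api": "move_arm", "payload": {
  "deltas": [
    [0,0,-2,0,0,0],
    [0,0,-2,0,0,0],
    [0,0,-1,0,0,0],
    [0,0,0,0,0,0],
    [0,0,0,0,0,0]
  ]
}}

```text
t: 16.47
eef_pos: [0.5381, 0.3853, 0.2617]
ee_rot: [-3.141, -0.002, 0.085]
force: [-1.5, -1.3, 9.3]
width: 0.0256
```

Run:
```python
from h import *
st()
```

```text
t 16.47 pos [538.1 385.3 261.7] rpy [-1.8e+02 -1.0e-01  4.9e+00] F [-1.5 -1.3  9.3] M [-0.66  0.68 -0.04] w 25.6 q [ 0.92  0.45 -0.19  0.   -0.92  0.74]
```

>>> {"api": "move_arm", "payload": {
  "deltas": [
    [0,0,0,0,0,0],
    [0,0,0,0,0,0],
    [0,0,0,0,0,0],
    [0,0,0,0,0,0],
    [0,0,0,0,0,0]
  ],
  "claw": 0
}}

```text
t: 16.88
eef_pos: [0.5377, 0.3852, 0.2598]
ee_rot: [3.141, 0.0, 0.084]
force: [-0.4, -0.0, -0.3]
width: 0.0533
```

>>> {"api": "move_arm", "payload": {
  "deltas": [
    [0,0,0,0,0,0],
    [0,0,0,0,0,0],
    [0,0,0,0,0,0],
    [0,0,0,0,0,0],
    [0,0,15,0,0,0]
  ]
}}

```text
t: 17.3
eef_pos: [0.5369, 0.3844, 0.2723]
ee_rot: [3.138, 0.004, 0.084]
force: [-1.2, -0.8, -1.2]
width: 0.0851
```

>>> {"api": "move_arm", "payload": {
  "deltas": [
    [0,0,20,0,0,0],
    [0,0,20,0,0,0],
    [-10,-1,10,0,0,0],
    [-14,-1,0,0,0,0],
    [-14,-1,0,0,0,0]
  ]
}}

```text
t: 17.72
eef_pos: [0.499, 0.382, 0.3258]
ee_rot: [-3.14, -0.001, 0.084]
force: [-0.4, 0.7, -0.2]
width: 0.0879
```

Run:
```python
from h import *
st()
print(tri((324,172),(281,225)))
save("scene","s7.png",(250,190,390,330),4)
for d in arm.spot_in("spent_1","scene")[:3]+arm.spot_in("spent_1","top")[:3]: print(d)
```

```text
t 17.72 pos [499.  382.  325.8] rpy [-179.9   -0.     4.8] F [-0.4  0.7 -0.2] M [ 0.01 -0.   -0.02] w 87.9 q [ 0.96  0.34 -0.2  -0.   -1.03  0.69]
[0.54645542 0.10979702 0.05182036]
{'xy': [287.0, 306.4], 'score': 0.54}
{'xy': [301.6, 197.9], 'score': 0.5}
{'xy': [235.4, 195.5], 'score': 0.43}
{'xy': [226.6, 197.5], 'score': 0.3}
```

View pics/s7.png

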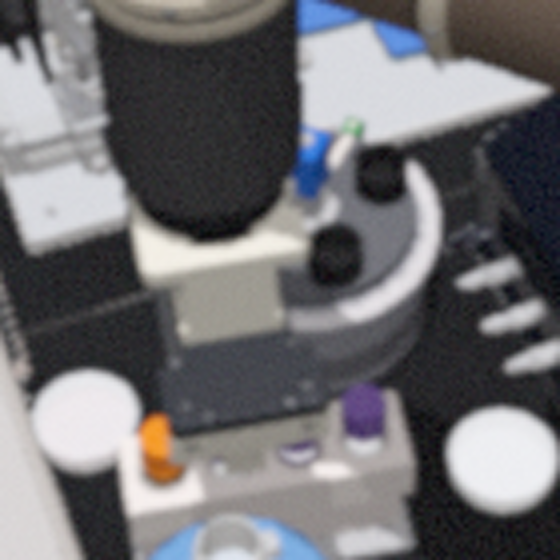

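The orange vial is seated in the end hole (crop 160,450). Next is the first fresh vial.

>>> {"api": "move_arm", "payload": {
  "deltas": [
    [0.5,0,-16,0,0,0],
    [0,0,-16,0,0,0],
    [0,0,-16,0,0,0],
    [0,0,-16,0,0,0],
    [0,0,0,0,0,0]
  ]
}}

```text
t: 18.28
eef_pos: [0.4996, 0.3812, 0.2575]
ee_rot: [3.138, 0.004, 0.083]
force: [-1.4, -0.6, -1.3]
width: 0.0878
```

>>> {"api": "move_arm", "payload": {
  "deltas": [
    [0,0,0,0,0,0],
    [0,0,0,0,0,0],
    [0,0,0,0,0,0],
    [0,0,0,0,0,0],
    [0,0,0,0,0,0]
  ],
  "claw": 255,
  "squeeze": 10
}}

```text
t: 18.7
eef_pos: [0.5004, 0.3824, 0.2621]
ee_rot: [-3.141, -0.001, 0.084]
force: [-0.5, 0.6, -1.1]
width: 0.06
```

>>> {"api": "move_arm", "payload": {
  "deltas": [
    [0,0,0,0,0,0],
    [0,0,0,0,0,0],
    [0,0,0,0,0,0],
    [0,0,0,0,0,0],
    [0,0,0,0,0,0]
  ]
}}

```text
t: 19.12
eef_pos: [0.5002, 0.3822, 0.2612]
ee_rot: [-3.142, -0.0, 0.084]
force: [0.1, -0.1, 0.9]
width: 0.0266
```

Run:
```python
from h import *
st()
```

```text
t 19.12 pos [500.2 382.2 261.2] rpy [-180.    -0.     4.8] F [ 0.1 -0.1  0.9] M [-0.04 -0.01  0.02] w 26.6 q [ 0.96  0.41 -0.27 -0.   -0.89  0.69]
```

>>> {"api": "move_arm", "payload": {
  "deltas": [
    [0,0,5,0,0,0],
    [0,0,15,0,0,0],
    [0,0,20,0,0,0],
    [0,0,25,0,0,0],
    [0,0,25,0,0,0]
  ]
}}

```text
t: 19.53
eef_pos: [0.5001, 0.382, 0.3521]
ee_rot: [3.141, 0.001, 0.084]
force: [0.1, 0.4, -0.5]
width: 0.0254
```

>>> {"api": "move_arm", "payload": {
  "deltas": [
    [-1.6,-18.6,0,0,0,1],
    [-1.6,-18.6,0,0,0,1],
    [-1.6,-18.6,0,0,0,1],
    [-1.6,-18.6,0,0,0,1],
    [-1.6,-18.6,0,0,0,1]
  ]
}}

```text
t: 19.95
eef_pos: [0.492, 0.2883, 0.3516]
ee_rot: [-3.141, -0.0, 0.173]
force: [-0.1, 0.6, -0.9]
width: 0.0254
```

>>> {"api": "move_arm", "payload": {
  "deltas": [
    [-1.7,-18.7,0,0,0,1],
    [-1.7,-18.8,0,0,0,1],
    [-1.7,-18.8,0,0,0,1],
    [0,0,0,0,0,1],
    [0,0,0,0,0,0]
  ]
}}

```text
t: 20.37
eef_pos: [0.4871, 0.2321, 0.3518]
ee_rot: [-3.141, -0.001, 0.241]
force: [-0.3, -0.2, -0.1]
width: 0.0254
```

Run:
```python
from h import *
st(); save("scene","s8.png",(250,180,390,320),4)
```

```text
t 20.37 pos [487.1 232.1 351.8] rpy [-180.    -0.    13.8] F [-0.3 -0.2 -0.1] M [-0.02 -0.08 -0.  ] w 25.4 q [ 0.81  0.18 -0.36  0.   -1.03  1.  ]
```

View pics/s8.png

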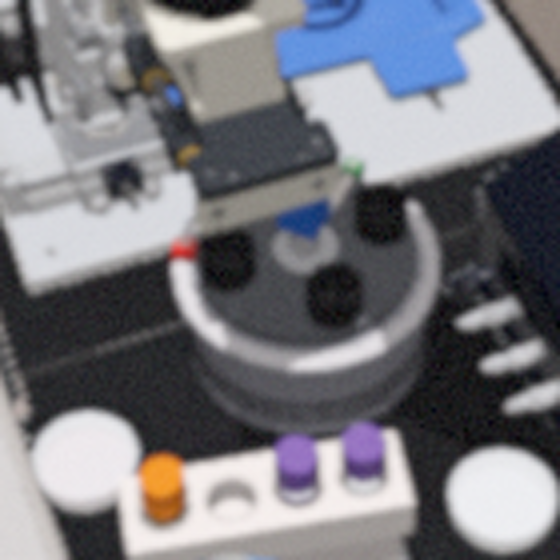

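The spent vial and two fresh ones are in the rack, hole 2 is free, and the target cup at crop (230,258) is empty. I'll lower into the cup.

>>> {"api": "move_arm", "payload": {
  "deltas": [
    [0,0.8,-9,0,0,0],
    [0,0,-9,0,0,0],
    [0,0,-9,0,0,0],
    [0,0,-3,0,0,0],
    [0,0,-3,0,0,0]
  ]
}}

```text
t: 20.83
eef_pos: [0.4881, 0.2344, 0.3189]
ee_rot: [3.141, -0.003, 0.243]
force: [0.7, -2.2, 17.2]
width: 0.0258
```

>>> {"api": "move_arm", "payload": {
  "deltas": [
    [0,0,-3,0,0,0],
    [0,0,0,0,0,0],
    [0,0,0,0,0,0],
    [0,0,0,0,0,0],
    [0,0,0,0,0,0]
  ]
}}

```text
t: 21.25
eef_pos: [0.487, 0.2336, 0.3147]
ee_rot: [3.141, 0.001, 0.241]
force: [-0.3, -1.1, -0.5]
width: 0.0251
```

Run:
```python
from h import *
st()
```

```text
t 21.25 pos [487.  233.6 314.7] rpy [1.80e+02 1.00e-01 1.38e+01] F [-0.3 -1.1 -0.5] M [-0.46 -0.18  0.02] w 25.1 q [ 0.81  0.22 -0.41 -0.   -0.95  1.  ]
```

>>> {"api": "move_arm", "payload": {
  "deltas": [
    [0,0,-3,0,0,0],
    [0,0,-3,0,0,0],
    [0,0,-3,0,0,0],
    [0,0,0,0,0,0],
    [0,0,0,0,0,0]
  ]
}}

```text
t: 21.67
eef_pos: [0.487, 0.2336, 0.3058]
ee_rot: [3.141, 0.001, 0.241]
force: [0.2, -1.6, -1.8]
width: 0.0252
```

>>> {"api": "move_arm", "payload": {
  "deltas": [
    [0,0,-2,0,0,0],
    [0,0,-2,0,0,0],
    [0,0,-1,0,0,0],
    [0,0,0,0,0,0],
    [0,0,0,0,0,0]
  ]
}}

```text
t: 22.08
eef_pos: [0.487, 0.2336, 0.301]
ee_rot: [3.142, 0.0, 0.241]
force: [0.4, -1.3, -0.9]
width: 0.0257
```

Run:
```python
from h import *
st()
```

```text
t 22.08 pos [487.  233.6 301. ] rpy [180.    0.   13.8] F [ 0.4 -1.3 -0.9] M [-0.58 -0.26 -0.01] w 25.7 q [ 0.81  0.23 -0.43 -0.   -0.91  1.  ]
```

>>> {"api": "move_arm", "payload": {
  "deltas": [
    [0,0,-1,0,0,0],
    [0,0,-1,0,0,0],
    [0,0,0,0,0,0],
    [0,0,0,0,0,0],
    [0,0,0,0,0,0]
  ]
}}

```text
t: 22.5
eef_pos: [0.4871, 0.2337, 0.2992]
ee_rot: [-3.142, -0.0, 0.241]
force: [0.5, -1.8, -0.2]
width: 0.0255
```

Run:
```python
from h import *
st(); save("scene","s9.png",(280,200,350,270),8)
```

```text
t 22.5 pos [487.1 233.7 299.2] rpy [-180.    -0.    13.8] F [ 0.5 -1.8 -0.2] M [-0.73 -0.19 -0.01] w 25.5 q [ 0.81  0.23 -0.43 -0.   -0.91  1.  ]
```

View pics/s9.png

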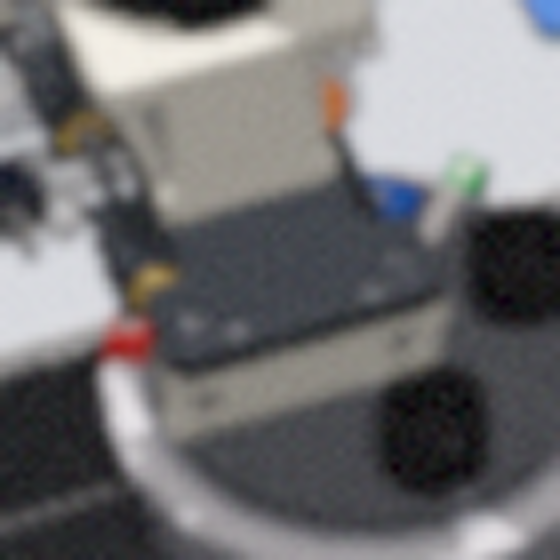

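The view only shows the gripper over the cup, with the line still at the green pointer. Light side load and 20 mm insertion, so I'll ease off and release.

>>> {"api": "move_arm", "payload": {
  "deltas": [
    [0,-0.7,-0.5,0,0,0],
    [0,0,0,0,0,0],
    [0,0,0,0,0,0],
    [0,0,0,0,0,0],
    [0,0,0,0,0,0]
  ]
}}

```text
t: 22.97
eef_pos: [0.4873, 0.2333, 0.2991]
ee_rot: [-3.141, -0.001, 0.242]
force: [-2.1, 2.0, 5.4]
width: 0.0253
```

>>> {"api": "move_arm", "payload": {
  "deltas": [
    [0,0,0,0,0,0],
    [0,0,0,0,0,0],
    [0,0,0,0,0,0],
    [0,0,0,0,0,0],
    [0,0,0,0,0,0]
  ],
  "claw": 0
}}

```text
t: 23.38
eef_pos: [0.4871, 0.2329, 0.2984]
ee_rot: [3.141, 0.0, 0.241]
force: [0.4, 0.3, -1.0]
width: 0.053
```

>>> {"api": "move_arm", "payload": {
  "deltas": [
    [0,0,0,0,0,0],
    [0,0,0,0,0,0],
    [0,0,0,0,0,0],
    [0,0,0,0,0,0],
    [0,0,5,0,0,0]
  ]
}}

```text
t: 23.8
eef_pos: [0.4869, 0.2328, 0.303]
ee_rot: [3.141, 0.001, 0.241]
force: [-0.3, -0.3, 0.1]
width: 0.085
```

>>> {"api": "move_arm", "payload": {
  "deltas": [
    [0,0,15,0,0,0],
    [0,0,20,0,0,0],
    [0,0,20,0,0,0],
    [0,0,20,0,0,0],
    [0,0,20,0,0,0]
  ]
}}

```text
t: 24.22
eef_pos: [0.487, 0.2329, 0.4001]
ee_rot: [-3.142, -0.0, 0.241]
force: [0.3, 0.3, 0.7]
width: 0.0874
```

```bash
cat >> h.py <<'E'
def blobs(cam="scene"):
    f=arm.grab_frame(cam); hsv=cv2.cvtColor(f,cv2.COLOR_RGB2HSV)
    R=(265,185,390,335) if cam=="scene" else (205,160,325,250)
    for nm,lo,hi in(("orange",(3,150,90),(20,255,255)),("purple",(122,70,40),(155,255,255)),("green",(40,80,60),(85,255,255)),("red",(172,130,90),(180,255,255))):
        m=cv2.inRange(hsv,lo,hi); n,l,s,ce=cv2.connectedComponentsWithStats(m)
        for i in range(1,n):
            x,y=ce[i]
            if s[i,4]>(15 if nm in("orange","purple") else 5) and R[0]<x<R[2] and R[1]<y<R[3]:
                print(cam,nm,"area",s[i,4],"wh",s[i,2:4],"px",np.round(ce[i],1),"z.141",np.round(at(cam,ce[i],.141)[:2]*1000),"z.101",np.round(at(cam,ce[i],.101)[:2]*1000))
E
python3 - <<'E'
from h import *
st(); blobs();blobs("top")
E
```

```text
t 24.22 pos [487.  232.9 400.1] rpy [-180.    -0.    13.8] F [0.3 0.3 0.7] M [ 0.01 -0.08  0.  ] w 87.4 q [ 0.81  0.14 -0.29  0.   -1.14  1.  ]
scene orange area 138 wh [10 17] px [290.2 300.7] z.141 [538. 410.] z.101 [539. 383.]
scene purple area 103 wh [11 12] px [306.4 235.4] z.141 [487. 233.] z.101 [486. 198.]
scene purple area 120 wh [11 14] px [340.6 291.6] z.141 [429. 401.] z.101 [425. 374.]
scene purple area 123 wh [11 14] px [323.5 294.3] z.141 [466. 403.] z.101 [464. 376.]
top orange area 60 wh [8 9] px [301.5 198.5] z.141 [452. 174.] z.101 [459. 175.]
top purple area 62 wh [10  8] px [278.3 186.5] z.141 [485. 235.] z.101 [493. 239.]
top purple area 64 wh [10 10] px [225.7 196.9] z.141 [457. 373.] z.101 [463. 383.]
top purple area 64 wh [9 9] px [226.1 210.9] z.141 [420. 371.] z.101 [425. 380.]
top green area 6 wh [4 3] px [309.8 221.3] z.141 [391. 152.] z.101 [395. 152.]
```

Fresh vial 1 is in its cup at (486,234). Next is the second spent vial.

>>> {"api": "move_arm", "payload": {
  "deltas": [
    [-3.6,-6,0,0,0,-6.9],
    [-3.6,-6,0,0,0,-6.9],
    [-3.6,-6,0,0,0,-6.9],
    [-3.6,-6,0,0,0,-6.9],
    [-3.6,-6,0,0,0,-6.9]
  ]
}}

```text
t: 24.73
eef_pos: [0.4688, 0.2026, 0.3985]
ee_rot: [3.141, 0.0, -0.367]
force: [0.1, -0.0, -0.2]
width: 0.0876
```

>>> {"api": "move_arm", "payload": {
  "deltas": [
    [-3.6,-6,0,0,0,-6.9],
    [-3.6,-6,0,0,0,-6.9],
    [-3.6,-6,0,0,0,-6.9],
    [-3.6,-6,0,0,0,-6.9],
    [-3.6,-6,0,0,0,-6.9]
  ]
}}

```text
t: 25.15
eef_pos: [0.4508, 0.1726, 0.3985]
ee_rot: [3.141, 0.0, -0.969]
force: [1.0, 0.8, 0.7]
width: 0.0877
```

>>> {"api": "move_arm", "payload": {
  "deltas": [
    [0,0,0,0,0,-7],
    [0,0,0,0,0,-7],
    [0,0,0,0,0,-7],
    [0,0,0,0,0,0],
    [0,0,0,0,0,0]
  ]
}}

```text
t: 25.57
eef_pos: [0.451, 0.1729, 0.3986]
ee_rot: [3.141, -0.0, -1.326]
force: [1.3, -0.4, -0.0]
width: 0.0879
```

Run:
```python
from h import *
st(); blobs()
```

```text
t 25.57 pos [451.  172.9 398.6] rpy [180.   -0.  -75.9] F [ 1.3 -0.4 -0. ] M [ 0.08 -0.02  0.01] w 87.9 q [ 0.77  0.04 -0.41 -0.   -1.12 -0.53]
scene orange area 90 wh [ 9 14] px [318.  216.3] z.141 [453. 175.] z.101 [450. 137.]
scene orange area 140 wh [10 17] px [290.2 300.7] z.141 [538. 410.] z.101 [539. 383.]
scene purple area 115 wh [10 13] px [306.7 235. ] z.141 [486. 232.] z.101 [485. 197.]
scene purple area 120 wh [11 14] px [340.5 291.4] z.141 [429. 401.] z.101 [425. 374.]
scene purple area 122 wh [11 14] px [323.6 294.4] z.141 [466. 404.] z.101 [464. 376.]
```

>>> {"api": "move_arm", "payload": {
  "deltas": [
    [0,0,-20,0,0,0],
    [0,0,-20,0,0,0],
    [0,0,-20,0,0,0],
    [0,0,-20,0,0,0],
    [0,0,-17,0,0,0]
  ]
}}

```text
t: 26.03
eef_pos: [0.4509, 0.1728, 0.3004]
ee_rot: [3.141, -0.0, -1.326]
force: [-0.7, 1.0, 0.3]
width: 0.0876
```

>>> {"api": "move_arm", "payload": {
  "deltas": [
    [0,0,0,0,0,0],
    [0,0,0,0,0,0],
    [0,0,0,0,0,0],
    [0,0,0,0,0,0],
    [0,0,0,0,0,0]
  ],
  "claw": 255,
  "squeeze": 10
}}

```text
t: 26.45
eef_pos: [0.4514, 0.1732, 0.3028]
ee_rot: [-3.14, 0.001, -1.329]
force: [0.6, -0.0, -0.2]
width: 0.0598
```

>>> {"api": "move_arm", "payload": {
  "deltas": [
    [0,0,0,0,0,0],
    [0,0,0,0,0,0],
    [0,0,0,0,0,0],
    [0,0,0,0,0,0],
    [0,0,0,0,0,0]
  ]
}}

```text
t: 26.87
eef_pos: [0.4511, 0.173, 0.3017]
ee_rot: [-3.141, 0.0, -1.329]
force: [0.4, 0.0, -0.1]
width: 0.0266
```

Run:
```python
from h import *
st()
```

```text
t 26.87 pos [451.1 173.  301.7] rpy [-180.     0.   -76.2] F [ 0.4  0.  -0.1] M [ 0.06  0.   -0.01] w 26.6 q [ 0.77  0.14 -0.54 -0.   -0.89 -0.53]
```

>>> {"api": "move_arm", "payload": {
  "deltas": [
    [0,0,5,0,0,0],
    [0,0,15,0,0,0],
    [0,0,20,0,0,0],
    [0,0,20,0,0,0],
    [0,0,20,0,0,0]
  ]
}}

```text
t: 27.28
eef_pos: [0.451, 0.1729, 0.3828]
ee_rot: [3.141, -0.0, -1.329]
force: [-0.0, -0.5, -1.3]
width: 0.0255
```

>>> {"api": "move_arm", "payload": {
  "deltas": [
    [4,17,0,0,0,6.7],
    [4,17,0,0,0,6.7],
    [4,17,0,0,0,6.7],
    [4,17,0,0,0,6.7],
    [4,17,0,0,0,6.7]
  ]
}}

```text
t: 27.7
eef_pos: [0.4712, 0.2587, 0.3821]
ee_rot: [-3.141, 0.0, -0.739]
force: [0.4, -0.3, 0.5]
width: 0.0254
```

>>> {"api": "move_arm", "payload": {
  "deltas": [
    [4,17,0,0,0,6.7],
    [4,17,0,0,0,6.7],
    [4,17,0,0,0,6.7],
    [4,17,0,0,0,6.7],
    [4,17,0,0,0,6.7]
  ]
}}

```text
t: 28.12
eef_pos: [0.4912, 0.3438, 0.3819]
ee_rot: [3.141, 0.0, -0.154]
force: [0.3, 0.9, -0.7]
width: 0.0261
```

>>> {"api": "move_arm", "payload": {
  "deltas": [
    [4,19,0,0,0,7],
    [4.5,20,0,0,0,7],
    [0,0,0,0,0,0],
    [0,0,0,0,0,0],
    [0,0,0,0,0,0]
  ]
}}

```text
t: 28.53
eef_pos: [0.4994, 0.3817, 0.3815]
ee_rot: [3.141, 0.001, 0.083]
force: [0.8, 0.2, 0.2]
width: 0.0255
```

Run:
```python
from h import *
st(); blobs(); blobs("top")
```

```text
t 28.53 pos [499.4 381.7 381.5] rpy [180.    0.    4.7] F [0.8 0.2 0.2] M [-0.03  0.04 -0.03] w 25.5 q [ 0.96  0.3  -0.13 -0.   -1.14  0.69]
scene orange area 143 wh [11 17] px [290.3 300.8] z.141 [538. 410.] z.101 [539. 383.]
scene purple area 121 wh [11 14] px [340.6 291.7] z.141 [429. 402.] z.101 [425. 374.]
scene purple area 121 wh [11 13] px [323.6 294.6] z.141 [466. 404.] z.101 [464. 377.]
top purple area 79 wh [11  9] px [278. 186.] z.141 [486. 236.] z.101 [494. 240.]
top purple area 56 wh [8 9] px [225.7 196.9] z.141 [457. 373.] z.101 [464. 383.]
top purple area 58 wh [9 9] px [226.2 210.9] z.141 [420. 370.] z.101 [425. 380.]
```

>>> {"api": "move_arm", "payload": {
  "deltas": [
    [0.4,0.4,-20,0,0,0],
    [0,0,-20,0,0,0],
    [0,0,-20,0,0,0],
    [0,0,-18,0,0,0],
    [0,0,-14,0,0,0]
  ]
}}

```text
t: 29.05
eef_pos: [0.4997, 0.3813, 0.2886]
ee_rot: [3.141, 0.001, 0.083]
force: [0.1, 0.3, -0.7]
width: 0.0253
```

>>> {"api": "move_arm", "payload": {
  "deltas": [
    [0,0,-2,0,0,0],
    [0,0,-2,0,0,0],
    [0,0,-2,0,0,0],
    [0,0,-2,0,0,0],
    [0,0,0,0,0,0]
  ]
}}

```text
t: 29.47
eef_pos: [0.5001, 0.3823, 0.2822]
ee_rot: [-3.141, -0.0, 0.084]
force: [0.0, 0.0, -0.3]
width: 0.0256
```

Run:
```python
from h import *
st()
```

```text
t 29.47 pos [500.1 382.3 282.2] rpy [-180.    -0.     4.8] F [ 0.   0.  -0.3] M [-0.06  0.03 -0.06] w 25.6 q [ 0.96  0.38 -0.25 -0.   -0.94  0.69]
```

>>> {"api": "move_arm", "payload": {
  "deltas": [
    [0,0,-3,0,0,0],
    [0,0,-3,0,0,0],
    [0,0,-3,0,0,0],
    [0,0,-3,0,0,0],
    [0,0,-3,0,0,0]
  ]
}}

```text
t: 29.88
eef_pos: [0.5, 0.3824, 0.2663]
ee_rot: [3.141, 0.0, 0.084]
force: [1.1, 0.5, -0.6]
width: 0.0259
```

>>> {"api": "move_arm", "payload": {
  "deltas": [
    [0,0,-2,0,0,0],
    [0,0,-2,0,0,0],
    [0,0,-2,0,0,0],
    [0,0,0,0,0,0],
    [0,0,0,0,0,0]
  ]
}}

```text
t: 30.3
eef_pos: [0.5002, 0.3825, 0.2615]
ee_rot: [-3.141, -0.001, 0.085]
force: [-1.3, -1.3, 5.3]
width: 0.0255
```

Run:
```python
from h import *
st()
```

```text
t 30.3 pos [500.2 382.5 261.5] rpy [-1.8e+02 -1.0e-01  4.9e+00] F [-1.3 -1.3  5.3] M [-0.52  0.38  0.  ] w 25.5 q [ 0.96  0.41 -0.27  0.   -0.89  0.69]
```

Seated (floor contact at the same height as before). I'll release and go to fresh vial 2.

>>> {"api": "move_arm", "payload": {
  "deltas": [
    [0,0,0,0,0,0],
    [0,0,0,0,0,0],
    [0,0,0,0,0,0],
    [0,0,0,0,0,0],
    [0,0,0,0,0,0]
  ],
  "claw": 0
}}

```text
t: 30.72
eef_pos: [0.5, 0.3824, 0.2605]
ee_rot: [3.141, 0.0, 0.084]
force: [0.0, 0.5, -0.3]
width: 0.0533
```

>>> {"api": "move_arm", "payload": {
  "deltas": [
    [0,0,0,0,0,0],
    [0,0,0,0,0,0],
    [0,0,0,0,0,0],
    [0,0,0,0,0,0],
    [0,0,5,0,0,0]
  ]
}}

```text
t: 31.13
eef_pos: [0.4998, 0.3821, 0.2648]
ee_rot: [3.14, 0.001, 0.084]
force: [-0.3, -0.2, -0.2]
width: 0.0851
```

>>> {"api": "move_arm", "payload": {
  "deltas": [
    [0,0,20,0,0,0],
    [0,0,20,0,0,0],
    [0,0,20,0,0,0],
    [-12,-1,0,0,0,0],
    [-13,-1,0,0,0,0]
  ]
}}

```text
t: 31.55
eef_pos: [0.4751, 0.3805, 0.327]
ee_rot: [-3.14, -0.002, 0.083]
force: [0.0, 0.0, -0.8]
width: 0.0874
```

>>> {"api": "move_arm", "payload": {
  "deltas": [
    [-12.5,-1,0,0,0,0],
    [0,0,0,0,0,0],
    [0,0,0,0,0,0],
    [0,0,0,0,0,0],
    [0,0,0,0,0,0]
  ]
}}

```text
t: 31.97
eef_pos: [0.4625, 0.3795, 0.3253]
ee_rot: [3.141, 0.0, 0.085]
force: [0.9, -0.1, -0.1]
width: 0.0878
```

Run:
```python
from h import *
st(); blobs(); blobs("top")
```

```text
t 31.97 pos [462.5 379.5 325.3] rpy [180.    0.    4.8] F [ 0.9 -0.1 -0.1] M [-0.05 -0.05  0.04] w 87.8 q [ 1.01  0.3  -0.27  0.   -1.    0.64]
scene orange area 132 wh [11 17] px [306.5 297.5] z.141 [503. 406.] z.101 [502. 379.]
scene orange area 140 wh [10 17] px [290.2 300.8] z.141 [538. 410.] z.101 [539. 383.]
top orange area 49 wh [9 8] px [225.  170.5] z.141 [528. 377.] z.101 [538. 387.]
top orange area 56 wh [9 9] px [225.6 183.2] z.141 [494. 375.] z.101 [502. 384.]
top purple area 75 wh [11  9] px [278.1 186. ] z.141 [486. 236.] z.101 [494. 239.]
top purple area 60 wh [9 8] px [226.  210.6] z.141 [420. 371.] z.101 [426. 380.]
```

Both spent vials are in rack holes. Now I'll grip fresh vial 2.

>>> {"api": "move_arm", "payload": {
  "deltas": [
    [0,0,-16,0,0,0],
    [0,0,-16,0,0,0],
    [0,0,-16,0,0,0],
    [0,0,-16,0,0,0],
    [0,0,0,0,0,0]
  ]
}}

```text
t: 32.48
eef_pos: [0.462, 0.3784, 0.2582]
ee_rot: [3.138, 0.004, 0.083]
force: [-0.1, -0.8, 0.2]
width: 0.0874
```

>>> {"api": "move_arm", "payload": {
  "deltas": [
    [0,0,0,0,0,0],
    [0,0,0,0,0,0],
    [0,0,0,0,0,0],
    [0,0,0,0,0,0],
    [0,0,0,0,0,0]
  ],
  "claw": 255,
  "squeeze": 10
}}

```text
t: 32.9
eef_pos: [0.4627, 0.3795, 0.2625]
ee_rot: [-3.141, -0.001, 0.084]
force: [-0.1, 0.2, -0.6]
width: 0.0598
```

>>> {"api": "move_arm", "payload": {
  "deltas": [
    [0,0,0,0,0,0],
    [0,0,0,0,0,0],
    [0,0,0,0,0,0],
    [0,0,0,0,0,0],
    [0,0,0,0,0,0]
  ]
}}

```text
t: 33.32
eef_pos: [0.4625, 0.3794, 0.2617]
ee_rot: [-3.142, -0.0, 0.084]
force: [0.6, 0.7, -0.0]
width: 0.0264
```

Run:
```python
from h import *
st()
```

```text
t 33.32 pos [462.5 379.4 261.7] rpy [-180.    -0.     4.8] F [ 0.6  0.7 -0. ] M [ 0.08 -0.02 -0.03] w 26.4 q [ 1.01  0.36 -0.34  0.   -0.87  0.64]
```

>>> {"api": "move_arm", "payload": {
  "deltas": [
    [0,0,5,0,0,0],
    [0,0,15,0,0,0],
    [0,0,20,0,0,0],
    [0,0,25,0,0,0],
    [0,0,25,0,0,0]
  ]
}}

```text
t: 33.73
eef_pos: [0.4624, 0.3792, 0.3526]
ee_rot: [3.141, 0.001, 0.084]
force: [-0.2, 0.4, 0.4]
width: 0.0256
```

>>> {"api": "move_arm", "payload": {
  "deltas": [
    [-9,-21,0,0,0,1],
    [-9,-21,0,0,0,1],
    [-9,-21,0,0,0,1],
    [-9,-21,0,0,0,1],
    [-9,-21,0,0,0,1]
  ]
}}

```text
t: 34.15
eef_pos: [0.417, 0.2733, 0.352]
ee_rot: [-3.141, -0.0, 0.173]
force: [0.4, -0.6, 1.1]
width: 0.0253
```

>>> {"api": "move_arm", "payload": {
  "deltas": [
    [-9,-22,0,0,0,1],
    [-9,-22,0,0,0,1],
    [-9.5,-21.7,0,0,0,1],
    [0,0,0,0,0,1],
    [0,0,0,0,0,0]
  ]
}}

```text
t: 34.57
eef_pos: [0.3897, 0.2078, 0.3525]
ee_rot: [-3.141, -0.001, 0.242]
force: [0.9, 0.9, -0.5]
width: 0.0256
```

>>> {"api": "move_arm", "payload": {
  "deltas": [
    [0,0,0,0,0,0],
    [0,0,0,0,0,0],
    [0,0,0,0,0,0],
    [0,0,0,0,0,0],
    [0,0,0,0,0,0]
  ]
}}

```text
t: 34.98
eef_pos: [0.3902, 0.2091, 0.3514]
ee_rot: [3.141, 0.0, 0.242]
force: [-0.4, 0.7, -0.8]
width: 0.0253
```

Run:
```python
from h import *
st(); save("scene","s10.png",(280,180,380,260),7)
```

```text
t 34.98 pos [390.2 209.1 351.4] rpy [180.    0.   13.8] F [-0.4  0.7 -0.8] M [-0.07 -0.01 -0.02] w 25.3 q [ 0.94  0.01 -0.55  0.   -1.    0.87]
```

View pics/s10.png

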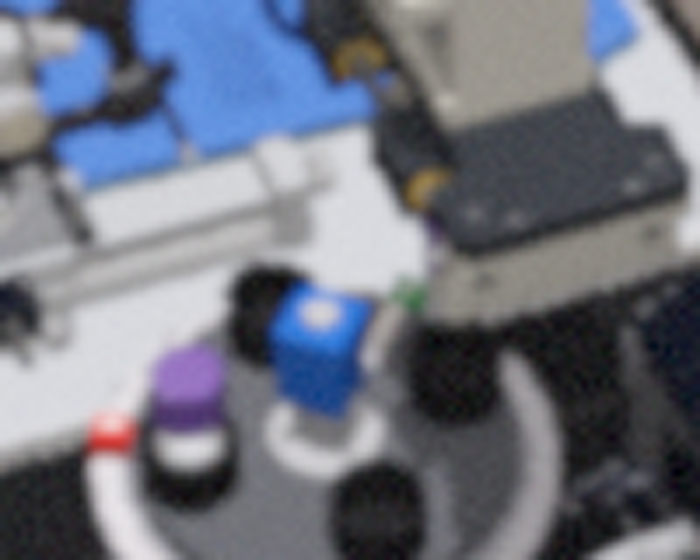

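Fresh 1 stands upright in its cup (crop 190,420), the line is still at the green pointer, and the target cup is at (455,370). I'll lower slowly.

>>> {"api": "move_arm", "payload": {
  "deltas": [
    [0,0,-13,0,0,0],
    [0,0,-13,0,0,0],
    [0,0,0,0,0,0],
    [0,0,0,0,0,0],
    [0,0,-2,0,0,0]
  ]
}}

```text
t: 35.45
eef_pos: [0.3904, 0.2091, 0.3244]
ee_rot: [-3.141, -0.001, 0.242]
force: [0.3, 1.1, -0.1]
width: 0.0255
```

>>> {"api": "move_arm", "payload": {
  "deltas": [
    [0,0,-2,0,0,0],
    [0,0,-2,0,0,0],
    [0,0,-2,0,0,0],
    [0,0,0,0,0,0],
    [0,0,0,0,0,0]
  ]
}}

```text
t: 35.87
eef_pos: [0.39, 0.2087, 0.3179]
ee_rot: [-3.141, -0.0, 0.241]
force: [-0.8, -1.0, 0.5]
width: 0.0253
```

Run:
```python
from h import *
st()
```

```text
t 35.87 pos [390.  208.7 317.9] rpy [-180.    -0.    13.8] F [-0.8 -1.   0.5] M [-0.17 -0.04 -0.05] w 25.3 q [ 0.94  0.05 -0.6  -0.   -0.92  0.87]
```

Entering the cup with no load; continuing.

>>> {"api": "move_arm", "payload": {
  "deltas": [
    [0,0,-3,0,0,0],
    [0,0,-3,0,0,0],
    [0,0,-3,0,0,0],
    [0,0,-3,0,0,0],
    [0,0,0,0,0,0]
  ]
}}

```text
t: 36.28
eef_pos: [0.3899, 0.2086, 0.3048]
ee_rot: [3.141, 0.001, 0.241]
force: [-0.6, -0.5, -0.2]
width: 0.0257
```

>>> {"api": "move_arm", "payload": {
  "deltas": [
    [0,0,-2,0,0,0],
    [0,0,-2,0,0,0],
    [0,0,-1,0,0,0],
    [0,0,0,0,0,0],
    [0,0,0,0,0,0]
  ]
}}

```text
t: 36.7
eef_pos: [0.3901, 0.2088, 0.3007]
ee_rot: [-3.141, -0.0, 0.241]
force: [0.2, 0.0, 1.4]
width: 0.0253
```

Run:
```python
from h import *
st()
```

```text
t 36.7 pos [390.1 208.8 300.7] rpy [-180.    -0.    13.8] F [0.2 0.  1.4] M [-0.04  0.02  0.03] w 25.3 q [ 0.94  0.07 -0.63 -0.   -0.87  0.87]
```

>>> {"api": "move_arm", "payload": {
  "deltas": [
    [0,0,0,0,0,0],
    [0,0,0,0,0,0],
    [0,0,0,0,0,0],
    [0,0,0,0,0,0],
    [0,0,0,0,0,0]
  ],
  "claw": 0
}}

```text
t: 37.12
eef_pos: [0.39, 0.2087, 0.3006]
ee_rot: [3.142, 0.0, 0.241]
force: [0.4, 0.3, 0.2]
width: 0.0535
```

>>> {"api": "move_arm", "payload": {
  "deltas": [
    [0,0,0,0,0,0],
    [0,0,0,0,0,0],
    [0,0,0,0,0,0],
    [0,0,0,0,0,0],
    [0,0,5,0,0,0]
  ]
}}

```text
t: 37.53
eef_pos: [0.3898, 0.2084, 0.3051]
ee_rot: [3.141, 0.001, 0.241]
force: [0.1, 0.0, 0.2]
width: 0.0851
```

>>> {"api": "move_arm", "payload": {
  "deltas": [
    [0,0,15,0,0,0],
    [0,0,20,0,0,0],
    [0,0,20,0,0,0],
    [4,20,0,0,0,-1],
    [4,20,0,0,0,-1]
  ]
}}

```text
t: 37.95
eef_pos: [0.3982, 0.2488, 0.3628]
ee_rot: [-3.139, -0.003, 0.205]
force: [-0.7, 0.7, 0.3]
width: 0.0877
```

>>> {"api": "move_arm", "payload": {
  "deltas": [
    [4,20,0,0,0,-1],
    [4,20,0,0,0,-1],
    [4,20,0,0,0,-1],
    [5,20,0,0,0,-1],
    [5,24,0,0,0,-1]
  ]
}}

```text
t: 38.37
eef_pos: [0.4201, 0.3533, 0.3611]
ee_rot: [-3.141, -0.0, 0.118]
force: [1.9, 0.3, 0.3]
width: 0.0876
```

>>> {"api": "move_arm", "payload": {
  "deltas": [
    [4.7,24,0,0,0,-2],
    [0,0,0,0,0,0],
    [0,0,0,0,0,0],
    [0,0,0,0,0,0],
    [0,0,0,0,0,0]
  ]
}}

```text
t: 38.78
eef_pos: [0.4246, 0.376, 0.3608]
ee_rot: [3.141, 0.0, 0.084]
force: [-0.2, -0.3, -0.9]
width: 0.0879
```

Run:
```python
from h import *
st(); blobs(); blobs("top")
```

```text
t 38.78 pos [424.6 376.  360.8] rpy [180.    0.    4.8] F [-0.2 -0.3 -0.9] M [-0.06  0.08  0.  ] w 87.9 q [ 1.07  0.22 -0.29 -0.   -1.06  0.59]
scene orange area 138 wh [11 17] px [319.5 294.3] z.141 [475. 402.] z.101 [473. 375.]
scene orange area 149 wh [12 17] px [302.8 296.5] z.141 [511. 403.] z.101 [510. 376.]
scene purple area 107 wh [10 12] px [306.5 234.9] z.141 [486. 231.] z.101 [485. 196.]
scene purple area 63 wh [12 10] px [355.1 289.3] z.141 [397. 400.] z.101 [392. 372.]
top purple area 76 wh [11  9] px [278.8 186.1] z.141 [486. 234.] z.101 [494. 238.]
top purple area 90 wh [11 11] px [287.  222.1] z.141 [390. 211.] z.101 [393. 214.]
top purple area 60 wh [9 8] px [228.  221.5] z.141 [392. 365.] z.101 [396. 374.]
```

The rack has been knocked by about (-30,-6) mm. I'll back off and re-measure it.

>>> {"api": "move_arm", "payload": {
  "deltas": [
    [0,-30,10,0,0,0],
    [0,-30,10,0,0,0],
    [0,-30,10,0,0,0],
    [0,-30,10,0,0,0],
    [0,-26,0,0,0,0]
  ]
}}

```text
t: 39.3
eef_pos: [0.4246, 0.2287, 0.4029]
ee_rot: [-3.14, -0.003, 0.084]
force: [1.2, 0.1, -0.5]
width: 0.0878
```

>>> {"api": "move_arm", "payload": {
  "deltas": [
    [0,0,0,0,0,0],
    [0,0,0,0,0,0],
    [0,0,0,0,0,0],
    [0,0,0,0,0,0],
    [0,0,0,0,0,0]
  ]
}}

```text
t: 39.72
eef_pos: [0.4248, 0.2313, 0.4004]
ee_rot: [3.141, 0.0, 0.085]
force: [0.6, -0.0, -0.9]
width: 0.0879
```

Run:
```python
from h import *
st(); blobs(); blobs("top")
a=arm.grab_frame("top")[150:250,200:330,::-1];b=arm.grab_frame("scene")[255:345,270:390,::-1]
a=cv2.resize(a,(400,308),interpolation=cv2.INTER_CUBIC);b=cv2.resize(b,(400,300),interpolation=cv2.INTER_CUBIC)
o=np.zeros((308,800,3),np.uint8);o[:,:400]=a;o[:300,400:]=b;cv2.imwrite("pics/c11.png",o)
```

```text
t 39.72 pos [424.8 231.3 400.4] rpy [180.    0.    4.9] F [ 0.6 -0.  -0.9] M [-0.06  0.02 -0.  ] w 87.9 q [ 0.91  0.04 -0.4   0.   -1.13  0.75]
scene orange area 137 wh [11 17] px [319.6 294.3] z.141 [474. 402.] z.101 [473. 375.]
scene orange area 149 wh [12 17] px [302.8 296.5] z.141 [511. 403.] z.101 [510. 376.]
scene purple area 78 wh [11 11] px [345.8 224.3] z.141 [389. 211.] z.101 [384. 175.]
scene purple area 107 wh [11 12] px [306.5 234.9] z.141 [486. 231.] z.101 [485. 196.]
scene purple area 145 wh [15 15] px [353.4 286.6] z.141 [400. 392.] z.101 [395. 365.]
top purple area 84 wh [11 11] px [286.9 222.1] z.141 [390. 212.] z.101 [393. 214.]
```

View pics/c11.png

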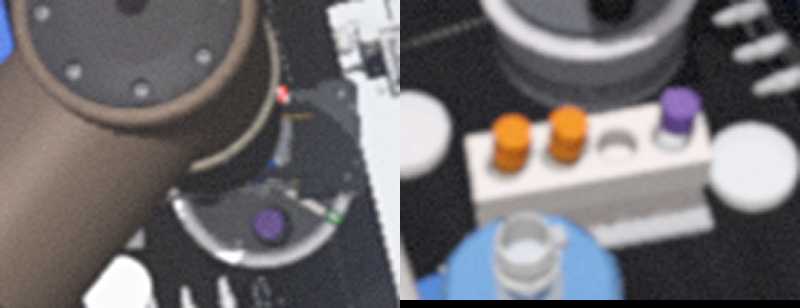

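The rack now shows the two orange vials left (crop 511,142 and 567,133), the free hole at (617,143), and the last fresh vial leaning slightly at (678,118). I'll step aside to get a clear top view.

>>> {"api": "move_arm", "payload": {
  "deltas": [
    [13,0,0,0,0,0],
    [13,0,0,0,0,0],
    [13,0,0,0,0,0],
    [13,0,0,0,0,0],
    [13,0,0,0,0,0]
  ]
}}

```text
t: 40.33
eef_pos: [0.4915, 0.2306, 0.4003]
ee_rot: [3.141, 0.0, 0.084]
force: [-0.4, -0.4, -0.1]
width: 0.0877
```

>>> {"api": "move_arm", "payload": {
  "deltas": [
    [0,0,0,0,0,0],
    [0,0,0,0,0,0],
    [0,0,0,0,0,0],
    [0,0,0,0,0,0],
    [0,0,0,0,0,0]
  ]
}}

```text
t: 40.75
eef_pos: [0.4894, 0.2306, 0.4008]
ee_rot: [-3.141, -0.0, 0.085]
force: [-0.5, 0.0, 0.5]
width: 0.0878
```

Run:
```python
from h import *
st(); blobs(); blobs("top")
print(at("scene",(335.1,297.9),.08))
save("top","t12.png",(200,155,310,245),7)
```

```text
t 40.75 pos [489.4 230.6 400.8] rpy [-180.    -0.     4.8] F [-0.5  0.   0.5] M [ 0.03  0.   -0.02] w 87.8 q [ 0.8   0.14 -0.29 -0.   -1.14  0.85]
scene orange area 137 wh [11 17] px [319.6 294.3] z.141 [474. 402.] z.101 [473. 375.]
scene orange area 150 wh [12 17] px [302.8 296.5] z.141 [511. 403.] z.101 [510. 376.]
scene purple area 90 wh [11 11] px [345.1 224.3] z.141 [391. 210.] z.101 [385. 174.]
scene purple area 107 wh [11 11] px [306.3 235.2] z.141 [487. 232.] z.101 [486. 197.]
scene purple area 151 wh [15 15] px [353.6 286.5] z.141 [399. 392.] z.101 [394. 364.]
top purple area 57 wh [10  7] px [278.4 186.5] z.141 [484. 235.] z.101 [492. 238.]
top purple area 82 wh [11 11] px [286.9 222. ] z.141 [390. 212.] z.101 [394. 214.]
top purple area 61 wh [9 8] px [228.2 221.5] z.141 [392. 364.] z.101 [396. 373.]
top green area 7 wh [3 3] px [310. 221.] z.141 [392. 151.] z.101 [396. 151.]
[0.43789656 0.37501776 0.08      ]
```

View pics/t12.png

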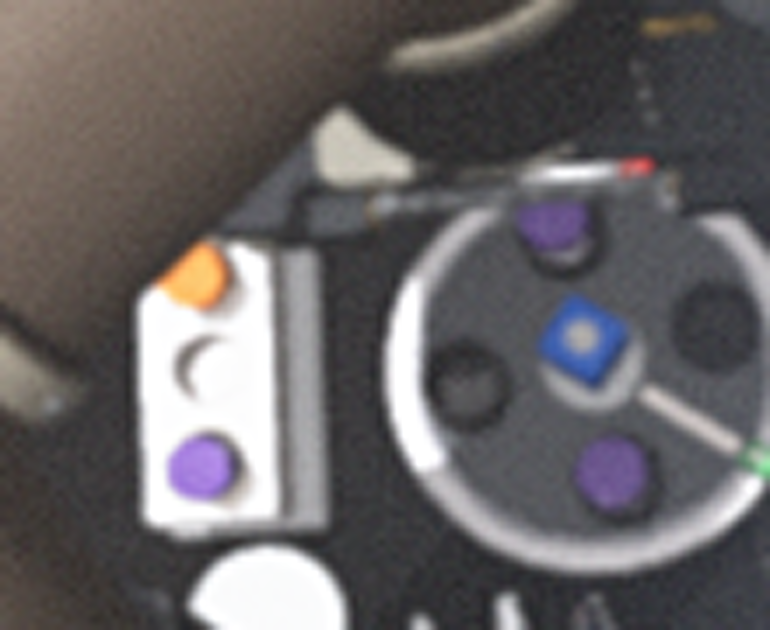

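Run:
```python
from h import *
C=lambda x,y:(200+x/7,155+y/7)
print("hole",at("top",C(211,370),.08), "tri cap",tri((228.2,221.5),(353.6,286.5)))
a,b,c=[at("top",C(*p),.08)[:2] for p in((138,300),(146,524),(282,512))]; print(a,b,c,"ang",np.degrees(np.arctan2(*(a-b)[::-1])), "from end edge",np.degrees(np.arctan2(*(b-c)[::-1]))-90)
d=np.array(at("top",C(268,245),.08)[:2]); print("right edge ang",np.degrees(np.arctan2(*(d-c)[::-1])),"centre of row end",(b+c)/2)
f=arm.grab_frame("scene");cv2.imwrite("pics/raw13.png",f[:,:,::-1])
g=cv2.cvtColor(f,cv2.COLOR_RGB2GRAY)[286:312,322:350];print(g)
```

```text
hole [0.43607105 0.37405372 0.08      ] tri cap [0.39514723 0.37121436 0.1106375 ]
[0.4644161  0.40400165] [0.3747843  0.39765199] [0.37931758 0.34433577] ang 4.052153185730979 from end edge 4.859957287927912
right edge ang 4.536332490633062 centre of row end [0.37705094 0.37099388]
[[108  95  93  89  90  88  92  92  92  90  95  93  95  93  96  94  92 101
  109 115 133 153 163 170 173 155 129 125]
 [144 130 117  99  93  93  96  94  95  97 103 111 120 129 140 156 163 172
  180 188 201 213 219 223 217 190 149 119]
 [164 153 138 117 102 104 113 119 129 141 156 171 181 187 203 214 221 223
  225 228 231 235 240 240 232 202 146 110]
 [167 164 159 152 158 171 180 182 190 201 214 222 225 227 233 235 239 239
  238 239 241 240 241 240 229 197 135  92]
 [169 170 168 181 203 219 225 227 228 231 235 238 240 240 241 240 240 241
  241 241 241 242 240 237 222 186 123  84]
 [170 169 170 189 212 229 237 240 240 240 240 239 239 239 239 239 240 240
  241 241 241 240 239 233 217 175 119  79]
 [169 172 168 181 206 225 238 240 239 238 235 233 232 232 233 235 236 238
  241 240 241 240 234 224 202 163 110  8
[... 1526 characters left out ...]
230 237 240 240 240 240 240 239 240 240 239 239 237 235 232 232 229 223
  217 211 205 199 196 189 185 179 174 167]
 [239 240 240 240 241 239 238 236 232 233 231 227 220 214 211 207 201 191
  185 176 171 167 163 164 161 157 156 155]
 [238 237 233 232 230 229 224 217 212 207 202 196 187 182 181 172 168 160
  159 157 157 155 154 155 155 155 154 153]
 [223 218 213 208 201 197 192 184 177 174 167 164 160 158 159 157 154 152
  155 153 154 155 154 158 153 156 155 156]
 [192 184 179 176 165 164 160 159 157 156 154 154 155 155 152 155 154 153
  152 155 156 154 155 153 153 155 156 154]
 [163 160 156 154 157 156 154 154 155 155 157 150 154 153 158 156 155 155
  155 154 155 154 155 156 154 155 151 153]]
```

>>> {"api": "move_arm", "payload": {
  "deltas": [
    [-14.7,20,0,0,-0.5,0],
    [-14.7,20,0,0,-0.5,0],
    [-14.7,20,0,0,-0.5,0],
    [-14.7,20,0,0,-0.5,0],
    [-14.7,20,0,0,-0.5,0]
  ]
}}

```text
t: 41.37
eef_pos: [0.4153, 0.3315, 0.4009]
ee_rot: [3.138, -0.044, 0.084]
force: [0.4, 0.3, 0.6]
width: 0.0878
```

>>> {"api": "move_arm", "payload": {
  "deltas": [
    [-14.8,20,0,0,-0.5,0],
    [-14.8,20.2,0,0,-0.5,0],
    [0,0,-25,0,0,0],
    [0,0,-25,0,0,0],
    [0,0,-20,0,0,0]
  ]
}}

```text
t: 41.78
eef_pos: [0.3858, 0.3711, 0.3296]
ee_rot: [3.137, -0.061, 0.086]
force: [0.3, -0.6, -1.2]
width: 0.0875
```

>>> {"api": "move_arm", "payload": {
  "deltas": [
    [0,0,0,0,0,0],
    [0,0,0,0,0,0],
    [0,0,0,0,0,0],
    [0,0,0,0,0,0],
    [0,0,0,0,0,0]
  ]
}}

```text
t: 42.2
eef_pos: [0.3869, 0.3712, 0.3321]
ee_rot: [3.138, -0.062, 0.084]
force: [0.8, -0.5, 0.5]
width: 0.0875
```

Run:
```python
from h import *
st(); blobs()
```

```text
t 42.2 pos [386.9 371.2 332.1] rpy [179.8  -3.6   4.8] F [ 0.8 -0.5  0.5] M [-0.04  0.18 -0.04] w 87.5 q [ 1.15  0.18 -0.44  0.07 -0.92  0.46]
scene orange area 136 wh [11 16] px [319.6 294.3] z.141 [475. 402.] z.101 [473. 375.]
scene orange area 149 wh [12 17] px [302.8 296.5] z.141 [511. 403.] z.101 [510. 376.]
scene purple area 107 wh [10 12] px [306.5 234.9] z.141 [486. 231.] z.101 [485. 196.]
```

>>> {"api": "move_arm", "payload": {
  "deltas": [
    [-0.5,0,-18,0,0,0],
    [0,0,-18,0,0,0],
    [0,0,-18,0,0,0],
    [0,0,-17,0,0,0],
    [0,0,0,0,0,0]
  ]
}}

```text
t: 42.67
eef_pos: [0.3857, 0.3699, 0.2573]
ee_rot: [3.133, -0.058, 0.084]
force: [-0.9, -0.0, -0.2]
width: 0.0874
```

>>> {"api": "move_arm", "payload": {
  "deltas": [
    [0,0,0,0,0,0],
    [0,0,0,0,0,0],
    [0,0,0,0,0,0],
    [0,0,0,0,0,0],
    [0,0,0,0,0,0]
  ],
  "claw": 255,
  "squeeze": 10
}}

```text
t: 43.08
eef_pos: [0.3862, 0.3711, 0.2605]
ee_rot: [3.138, -0.062, 0.084]
force: [1.4, 0.6, 0.9]
width: 0.0597
```

>>> {"api": "move_arm", "payload": {
  "deltas": [
    [0,0,0,0,0,0],
    [0,0,0,0,0,0],
    [0,0,0,0,0,0],
    [0,0,0,0,0,0],
    [0,0,0,0,0,0]
  ]
}}

```text
t: 43.5
eef_pos: [0.3861, 0.3709, 0.2596]
ee_rot: [3.136, -0.061, 0.084]
force: [0.7, 0.1, 0.6]
width: 0.0263
```

Run:
```python
from h import *
st()
```

```text
t 43.5 pos [386.1 370.9 259.6] rpy [179.7  -3.5   4.8] F [0.7 0.1 0.6] M [0.02 0.06 0.07] w 26.3 q [ 1.15  0.26 -0.54  0.08 -0.75  0.44]
```

>>> {"api": "move_arm", "payload": {
  "deltas": [
    [0,0,5,0,0,0],
    [0,0,20,0,0,0],
    [0,0,30,0,0,0],
    [0,0,35,0,0,0],
    [5,0,32,0,1.7,0]
  ]
}}

```text
t: 43.92
eef_pos: [0.3903, 0.3703, 0.3835]
ee_rot: [3.138, -0.031, 0.085]
force: [1.0, 1.1, -1.0]
width: 0.0258
```

>>> {"api": "move_arm", "payload": {
  "deltas": [
    [5,0,0,0,1.8,0],
    [0,0,0,0,0,0],
    [5,-16,0,0,0,-6.7],
    [5,-16,0,0,0,-6.7],
    [5,-16,0,0,0,-6.7]
  ]
}}

```text
t: 44.33
eef_pos: [0.4108, 0.322, 0.3807]
ee_rot: [3.14, 0.0, -0.272]
force: [1.3, 0.3, -0.2]
width: 0.0258
```

>>> {"api": "move_arm", "payload": {
  "deltas": [
    [5,-16,0,0,0,-6.7],
    [5,-16,0,0,0,-6.7],
    [5,-16,0,0,0,-6.7],
    [5,-17,0,0,0,-6.7],
    [5,-17,0,0,0,-6.7]
  ]
}}

```text
t: 44.75
eef_pos: [0.4358, 0.2398, 0.3808]
ee_rot: [3.14, -0.001, -0.857]
force: [0.3, -0.1, 0.4]
width: 0.0255
```

>>> {"api": "move_arm", "payload": {
  "deltas": [
    [5,-17,0,0,0,-6.7],
    [5,-17,0,0,0,-6.7],
    [5,-17,0,0,0,-6.8],
    [0,-17,0,0,0,-7],
    [0,0,0,0,0,0]
  ]
}}

```text
t: 45.17
eef_pos: [0.4504, 0.1704, 0.3807]
ee_rot: [3.14, -0.001, -1.335]
force: [-0.8, -0.6, 0.2]
width: 0.0258
```

>>> {"api": "move_arm", "payload": {
  "deltas": [
    [0,0,0,0,0,0],
    [0,0,0,0,0,0],
    [0,0,0,0,0,0],
    [0,0,0,0,0,0],
    [0,0,0,0,0,0]
  ]
}}

```text
t: 45.58
eef_pos: [0.4511, 0.1734, 0.3815]
ee_rot: [3.141, -0.0, -1.325]
force: [-0.1, 0.5, 0.3]
width: 0.0256
```

Run:
```python
from h import *
st(); blobs()
```

```text
t 45.58 pos [451.1 173.4 381.5] rpy [180.   -0.  -75.9] F [-0.1  0.5  0.3] M [ 0.1  -0.03  0.01] w 25.6 q [ 0.78  0.06 -0.43  0.   -1.08 -0.53]
scene orange area 138 wh [11 16] px [319.5 294.3] z.141 [475. 402.] z.101 [473. 375.]
scene orange area 147 wh [11 17] px [302.9 296.6] z.141 [510. 403.] z.101 [510. 376.]
scene purple area 111 wh [11 11] px [317.9 190.9] z.141 [443.  86.] z.101 [440.  44.]
scene purple area 98 wh [12 11] px [345.  224.3] z.141 [391. 210.] z.101 [386. 175.]
scene purple area 120 wh [12 12] px [306.6 234.6] z.141 [486. 230.] z.101 [485. 195.]
```

>>> {"api": "move_arm", "payload": {
  "deltas": [
    [-0.3,-0.5,-15,0,0,0],
    [0,0,-15,0,0,0],
    [0,0,-15,0,0,0],
    [0,0,-11,0,0,0],
    [0,0,0,0,0,0]
  ]
}}

```text
t: 46.05
eef_pos: [0.4501, 0.1722, 0.3235]
ee_rot: [3.138, -0.001, -1.326]
force: [-0.0, -0.7, -0.0]
width: 0.026
```

>>> {"api": "move_arm", "payload": {
  "deltas": [
    [0,0,-2,0,0,0],
    [0,0,-2,0,0,0],
    [0,0,-2,0,0,0],
    [0,0,-2,0,0,0],
    [0,0,0,0,0,0]
  ]
}}

```text
t: 46.47
eef_pos: [0.4516, 0.173, 0.3193]
ee_rot: [-3.138, 0.001, -1.325]
force: [-0.8, -0.9, 7.5]
width: 0.0256
```

Run:
```python
from h import *
st()
```

```text
t 46.47 pos [451.6 173.  319.3] rpy [-1.798e+02  1.000e-01 -7.590e+01] F [-0.8 -0.9  7.5] M [0.08 0.32 0.06] w 25.6 q [ 0.77  0.12 -0.52  0.   -0.93 -0.53]
```

>>> {"api": "move_arm", "payload": {
  "deltas": [
    [0,0,3,0,0,0],
    [1.5,0,0,0,0,0],
    [0,0,0,0,0,0],
    [0,0,-1.5,0,0,0],
    [0,0,-1.5,0,0,0]
  ]
}}

```text
t: 46.88
eef_pos: [0.4531, 0.1728, 0.3189]
ee_rot: [-3.139, 0.0, -1.325]
force: [-2.3, 1.0, 17.3]
width: 0.0255
```

>>> {"api": "move_arm", "payload": {
  "deltas": [
    [0,0,-1,0,0,0],
    [0,0,0,0,0,0],
    [0,0,0,0,0,0],
    [0,0,0,0,0,0],
    [0,0,0,0,0,0]
  ]
}}

```text
t: 47.3
eef_pos: [0.4533, 0.1731, 0.3185]
ee_rot: [-3.137, 0.001, -1.325]
force: [-1.4, 0.4, 14.0]
width: 0.026
```

Run:
```python
from h import *
st()
```

```text
t 47.3 pos [453.3 173.1 318.5] rpy [-1.798e+02  1.000e-01 -7.590e+01] F [-1.4  0.4 14. ] M [0.35 0.47 0.05] w 26.0 q [ 0.77  0.12 -0.52  0.   -0.92 -0.53]
```

>>> {"api": "move_arm", "payload": {
  "deltas": [
    [0,0,4,0,0,0],
    [-1,-2.5,0,0,0,0],
    [0,0,0,0,0,0],
    [0,0,-1.5,0,0,0],
    [0,0,-1.5,0,0,0]
  ]
}}

```text
t: 47.72
eef_pos: [0.4518, 0.1702, 0.3182]
ee_rot: [-3.14, 0.0, -1.326]
force: [-1.9, 1.7, 12.6]
width: 0.0252
```

>>> {"api": "move_arm", "payload": {
  "deltas": [
    [0,0,-1,0,0,0],
    [0,0,0,0,0,0],
    [0,0,0,0,0,0],
    [0,0,0,0,0,0],
    [0,0,0,0,0,0]
  ]
}}

```text
t: 48.13
eef_pos: [0.4521, 0.1706, 0.3179]
ee_rot: [-3.139, 0.001, -1.325]
force: [-1.3, 1.8, 9.7]
width: 0.0256
```

Run:
```python
from h import *
st()
```

```text
t 48.13 pos [452.1 170.6 317.9] rpy [-179.8    0.   -75.9] F [-1.3  1.8  9.7] M [ 0.44  0.47 -0.  ] w 25.6 q [ 0.77  0.12 -0.52  0.   -0.92 -0.52]
```

Run:
```python
from h import *
C=lambda x,y:(200+x/7,155+y/7)
for n,p,z in(("cup284",(716,328),.118),("cup104",(468,386),.118),("f1",(553,222),.151),("f2",(614,474),.151),("knob",(583,335),.157),("mark",(745,450),.095),("green",(756,460),.095)): print(n,np.round(at("top",C(*p),z)*1000))
print(proj("scene",(.452,.1715,.153)),proj("scene",(.452,.1715,.118)))
for d in arm.spot_point("carousel_cup0","top")[:4]+[]: print(d["score"],d["xy"],at("top",d["xy"],.096)*1000)
blobs();st()
```

```text
cup284 [447. 172. 118.]
cup104 [424. 267. 118.]
f1 [482. 232. 151.]
f2 [387. 209. 151.]
knob [438. 220. 157.]
mark [402. 161.  95.]
green [398. 157.  95.]
[318.0519165 211.8593771] [318.50587004 221.55933691]
0.67 [283.1, 191.7] [478.69837865 225.77893804  96.        ]
0.59 [264.9, 210.2] [427.09900187 275.23908412  96.        ]
0.57 [304.2, 207.1] [435.41970429 167.28099087  96.        ]
scene orange area 136 wh [11 16] px [319.6 294.2] z.141 [474. 402.] z.101 [472. 375.]
scene orange area 147 wh [12 17] px [302.8 296.6] z.141 [511. 403.] z.101 [510. 376.]
scene purple area 96 wh [11 12] px [317.7 208.8] z.141 [451. 150.] z.101 [448. 111.]
scene purple area 85 wh [11 11] px [344.6 223.5] z.141 [392. 208.] z.101 [386. 172.]
scene purple area 120 wh [11 13] px [306.9 235.2] z.141 [486. 232.] z.101 [484. 197.]
t 48.23 pos [452.1 170.5 317.9] rpy [-179.8    0.   -75.9] F [-1.3  1.1 12.5] M [0.42 0.48 0.  ] w 25.5 q [ 0.77  0.12 -0.52  0.   -0.92 -0.52]
```

>>> {"api": "move_arm", "payload": {
  "deltas": [
    [0,0,5,0,0,0],
    [-1.5,1,0,0,0,0],
    [0,0,0,0,0,0],
    [0,0,-2,0,0,0],
    [0,0,-2,0,0,0]
  ]
}}

```text
t: 48.65
eef_pos: [0.4501, 0.1711, 0.3179]
ee_rot: [-3.141, -0.0, -1.325]
force: [-0.3, 1.0, 12.4]
width: 0.0257
```

>>> {"api": "move_arm", "payload": {
  "deltas": [
    [0,0,-1,0,0,0],
    [0,0,0,0,0,0],
    [0,0,0,0,0,0],
    [0,0,0,0,0,0],
    [0,0,0,0,0,0]
  ]
}}

```text
t: 49.07
eef_pos: [0.4505, 0.1713, 0.3175]
ee_rot: [-3.139, 0.0, -1.325]
force: [-1.0, -0.2, 9.8]
width: 0.0255
```

Run:
```python
from h import *
st()
```

```text
t 49.07 pos [450.5 171.3 317.5] rpy [-179.9    0.   -75.9] F [-1.  -0.2  9.8] M [0.15 0.31 0.01] w 25.5 q [ 0.77  0.12 -0.53  0.   -0.92 -0.53]
```

>>> {"api": "move_arm", "payload": {
  "deltas": [
    [0,0,5,0,0,0],
    [0.3,-2.3,0,0,0,0],
    [0,0,0,0,0,0],
    [0,0,-2,0,0,0],
    [0,0,-2,0,0,0]
  ]
}}

```text
t: 49.48
eef_pos: [0.4504, 0.1686, 0.3177]
ee_rot: [-3.141, -0.0, -1.326]
force: [-1.3, 1.3, 13.2]
width: 0.0258
```

>>> {"api": "move_arm", "payload": {
  "deltas": [
    [0,0,-1,0,0,0],
    [0,0,0,0,0,0],
    [0,0,0,0,0,0],
    [0,0,0,0,0,0],
    [0,0,0,0,0,0]
  ]
}}

```text
t: 49.9
eef_pos: [0.4507, 0.1689, 0.3176]
ee_rot: [-3.14, 0.0, -1.325]
force: [-0.4, -0.4, 10.0]
width: 0.0261
```

Run:
```python
from h import *
st()
```

```text
t 49.9 pos [450.7 168.9 317.6] rpy [-179.9    0.   -75.9] F [-0.4 -0.4 10. ] M [-0.11  0.5   0.02] w 26.1 q [ 0.77  0.12 -0.53  0.   -0.92 -0.52]
```

>>> {"api": "move_arm", "payload": {
  "deltas": [
    [0,0,4,0,0,0],
    [0,2.5,0,0,0,0],
    [0,0,0,0,0,0],
    [0,0,0,0,0,0],
    [0,0,0,0,0,0]
  ]
}}

```text
t: 50.32
eef_pos: [0.45, 0.1711, 0.3202]
ee_rot: [3.141, -0.0, -1.326]
force: [0.3, 0.2, -0.0]
width: 0.0253
```

Run:
```python
from h import *
st(); N=4
a=sum(arm.grab_frame("top")[180:225,265:325,::-1].astype(float) for _ in range(N))/N
b=sum(arm.grab_frame("scene")[195:240,295:355,::-1].astype(float) for _ in range(N))/N
f=lambda x:cv2.resize(np.clip((x/255)**.55*255,0,255).astype(np.uint8),(540,405)[:2],interpolation=cv2.INTER_CUBIC)
b=cv2.resize(np.clip((b/255)**.55*255,0,255).astype(np.uint8),(480,360),interpolation=cv2.INTER_CUBIC);a=cv2.resize(np.clip((a/255)**.55*255,0,255).astype(np.uint8),(300,225),interpolation=cv2.INTER_CUBIC)
o=np.zeros((360,790,3),np.uint8);o[:,:480]=b;o[:225,490:]=a;cv2.imwrite("pics/c13.png",o)
for n,p in(("rim284",(.4505,.1722,.118)),("bottom exp",(.4505,.1715,.121)),("captop exp",(.4505,.1715,.176)),("cap mid",(.4505,.1715,.155))):
  q=proj("scene",p);print(n,q,(q-[295,195])*8)
```

```text
t 50.32 pos [450.  171.1 320.2] rpy [180.  -0. -76.] F [ 0.3  0.2 -0. ] M [ 0.06 -0.06 -0.  ] w 25.3 q [ 0.77  0.12 -0.52 -0.   -0.93 -0.53]
rim284 [319.13539871 221.70268826] [193.08318966 213.62150606]
bottom exp [319.06714355 220.68142509] [192.53714842 205.45140072]
captop exp [318.3625196  205.20100255] [186.9001568   81.60802037]
cap mid [318.6369711  211.23063741] [189.09576878 129.84509927]
```

View pics/c13.png

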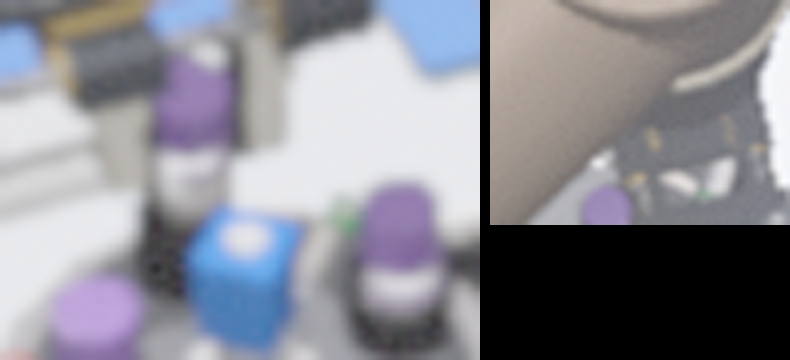

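The view shows the third vial held over the cup at crop (190,205), slightly tilted. The line is still by the green pointer and the other two fresh vials are seated. Contact forces are too noisy to give a direction, so I'll press lightly and sweep radially until the vial drops in.

>>> {"api": "move_arm", "payload": {
  "deltas": [
    [0,-3,0,0,0,0],
    [0,0,0,0,0,0],
    [0,0,-2,0,0,0],
    [0,0,-2,0,0,0],
    [0,0,0,0,0,0]
  ],
  "squeeze": 16
}}

```text
t: 51.13
eef_pos: [0.4508, 0.1684, 0.3178]
ee_rot: [-3.139, -0.0, -1.325]
force: [-1.5, -1.1, 8.6]
width: 0.0255
```

>>> {"api": "move_arm", "payload": {
  "deltas": [
    [0,0.3,0,0,0,0],
    [0,0.3,0,0,0,0],
    [0,0.3,0,0,0,0],
    [0,0.3,0,0,0,0],
    [0,0.3,0,0,0,0]
  ]
}}

```text
t: 51.55
eef_pos: [0.4506, 0.1696, 0.3177]
ee_rot: [-3.14, -0.0, -1.325]
force: [-1.1, -1.1, 9.4]
width: 0.0255
```

>>> {"api": "move_arm", "payload": {
  "deltas": [
    [0,0.3,0,0,0,0],
    [0,0.3,0,0,0,0],
    [0,0.3,0,0,0,0],
    [0,0.3,0,0,0,0],
    [0,0.3,0,0,0,0]
  ]
}}

```text
t: 51.97
eef_pos: [0.4504, 0.1708, 0.3176]
ee_rot: [-3.141, -0.001, -1.325]
force: [-1.5, -3.0, 10.0]
width: 0.0254
```

>>> {"api": "move_arm", "payload": {
  "deltas": [
    [0,0.3,0,0,0,0],
    [0,0.3,0,0,0,0],
    [0,0.3,0,0,0,0],
    [0,0.3,0,0,0,0],
    [0,0.3,0,0,0,0]
  ]
}}

```text
t: 52.38
eef_pos: [0.4503, 0.1723, 0.3175]
ee_rot: [-3.141, -0.001, -1.325]
force: [-2.0, -2.8, 7.7]
width: 0.0258
```

>>> {"api": "move_arm", "payload": {
  "deltas": [
    [0,0.3,0,0,0,0],
    [0,0.3,0,0,0,0],
    [0,0.3,0,0,0,0],
    [0,0.3,0,0,0,0],
    [0,0.3,0,0,0,0]
  ]
}}

```text
t: 52.8
eef_pos: [0.4502, 0.1738, 0.3173]
ee_rot: [-3.141, -0.001, -1.326]
force: [-1.7, -2.6, 8.1]
width: 0.0256
```

Run:
```python
from h import *
st();blobs()
```

```text
t 52.8 pos [450.2 173.8 317.3] rpy [-180.    -0.   -75.9] F [-1.7 -2.6  8.1] M [-0.94  0.74 -0.01] w 25.6 q [ 0.78  0.12 -0.52  0.   -0.93 -0.53]
scene orange area 137 wh [11 16] px [319.5 294.2] z.141 [475. 402.] z.101 [473. 375.]
scene orange area 149 wh [11 17] px [302.9 296.5] z.141 [510. 403.] z.101 [510. 376.]
scene purple area 97 wh [11 11] px [319.1 209.2] z.141 [448. 151.] z.101 [445. 113.]
scene purple area 86 wh [11 10] px [344.3 223. ] z.141 [392. 206.] z.101 [387. 170.]
scene purple area 125 wh [12 14] px [307.1 235.5] z.141 [485. 233.] z.101 [484. 198.]
```

>>> {"api": "move_arm", "payload": {
  "deltas": [
    [0,0,15,0,0,0],
    [0,0,25,0,0,0],
    [0,0,25,0,0,0],
    [10,30,0,0,0,6],
    [10,30,0,0,0,6]
  ]
}}

```text
t: 53.27
eef_pos: [0.4704, 0.2341, 0.3839]
ee_rot: [-3.137, 0.001, -1.114]
force: [-0.2, -0.2, -0.7]
width: 0.0255
```

>>> {"api": "move_arm", "payload": {
  "deltas": [
    [10,30,0,0,0,7],
    [10,30,0,0,0,7],
    [10,30,0,0,0,7],
    [10,20,0,0,0,7],
    [0,0,0,0,0,7]
  ]
}}

```text
t: 53.68
eef_pos: [0.5114, 0.3477, 0.3803]
ee_rot: [3.141, -0.0, -0.498]
force: [0.4, 0.5, 0.9]
width: 0.0252
```

>>> {"api": "move_arm", "payload": {
  "deltas": [
    [0,0,0,0,0,7],
    [0,0,0,0,0,7],
    [0,0,0,0,0,7],
    [0,0,0,0,0,7],
    [0,0,0,0,0,6]
  ]
}}

```text
t: 54.1
eef_pos: [0.5101, 0.3442, 0.3811]
ee_rot: [3.141, 0.0, 0.094]
force: [0.7, -0.3, -1.2]
width: 0.0254
```

>>> {"api": "move_arm", "payload": {
  "deltas": [
    [0,0,0,0,0,0],
    [0,0,0,0,0,0],
    [0,0,0,0,0,0],
    [0,0,0,0,0,0],
    [0,0,0,0,0,0]
  ]
}}

```text
t: 54.52
eef_pos: [0.5101, 0.3441, 0.3816]
ee_rot: [3.142, 0.0, 0.086]
force: [0.6, 0.5, 0.3]
width: 0.0253
```

Run:
```python
from h import *
st();blobs();blobs("top")
for c in("top","scene"):
  for d in arm.spot_point("carousel_cup0",c)[:5]: print(c,round(d["score"],2),np.round(d["xy"],1),np.round(at(c,d["xy"],.096)*1000))
  for d in arm.spot_point("carousel_mark",c)[:2]: print(c,"mark",round(d["score"],2),np.round(d["xy"],1),np.round(at(c,d["xy"],.095)*1000))
# dark cup blobs in top view
g=cv2.cvtColor(arm.grab_frame("top"),cv2.COLOR_RGB2GRAY); np.save("g.npy",g)
c0=proj("top",(.4386,.2207,.118))
for a in(13.8,103.8,193.8,283.8):
  best=None
  for da in range(-10,11):
    q=np.array([.4386+.05*np.cos(np.radians(a+da)),.2207+.05*np.sin(np.radians(a+da)),.118]);u=proj("top",q)
    m=np.zeros(g.shape,np.uint8);cv2.circle(m,tuple(np.round(u*16).astype(int)),5*16,255,-1,shift=4);v=g[m>0].mean()
    if best is None or v<best[0]:best=(v,da)
  print(a,best)
```

```text
t 54.52 pos [510.1 344.1 381.6] rpy [180.    0.    4.9] F [0.6 0.5 0.3] M [-0.01 -0.03  0.03] w 25.3 q [ 0.91  0.28 -0.16  0.   -1.13  0.75]
scene orange area 135 wh [10 17] px [319.6 294.7] z.141 [475. 403.] z.101 [473. 376.]
scene orange area 148 wh [12 17] px [302.9 296.8] z.141 [510. 404.] z.101 [510. 376.]
scene purple area 89 wh [10 12] px [344.4 222.9] z.141 [392. 206.] z.101 [386. 169.]
top orange area 56 wh [9 8] px [227.  180.4] z.141 [501. 371.] z.101 [510. 380.]
top orange area 51 wh [9 7] px [227.3 194. ] z.141 [465. 369.] z.101 [472. 378.]
top purple area 66 wh [9 9] px [277.  186.1] z.141 [485. 239.] z.101 [493. 242.]
top purple area 88 wh [10 10] px [288.5 221.5] z.141 [391. 208.] z.101 [395. 210.]
top green area 6 wh [3 3] px [310.2 221. ] z.141 [392. 151.] z.101 [396. 151.]
top 0.83 [264.5 213.7] [417. 276.  96.]
top 0.82 [291.7 225.7] [384. 201.  96.]
top 0.75 [303.6 197.7] [462. 169.  96.]
top 0.7 [279.  188.7] [487. 237.  96.]
scene 0.94 [307.9 246.7] [485. 230.  96.]
scene 0.83 [339.6 256.3] [413. 270.  96.]
scene 0.73 [316.3 229.8] [459. 178.  96.]
scene 0.58 [345.1 231.8] [388. 195.  96.]
scene mark 0.74 [334.6 222.4] [410. 159.  95.]
scene mark 0.37 [328.4 318. ] [460. 434.  95.]
13.8 (np.float64(87.3932584269663), -1)
103.8 (np.float64(64.27272727272727), -1)
193.8 (np.float64(126.45054945054945), 10)
283.8 (np.float64(83.5), 4)
```

>>> {"api": "move_arm", "payload": {
  "deltas": [
    [-8,-6.7,0,0,0,-6.9],
    [-8,-6.7,0,0,0,-6.9],
    [-8,-6.7,0,0,0,-6.9],
    [-8,-6.7,0,0,0,-6.9],
    [-8,-6.7,0,0,0,-6.9]
  ]
}}

```text
t: 55.28
eef_pos: [0.4698, 0.3102, 0.3817]
ee_rot: [-3.142, -0.0, -0.52]
force: [0.2, -0.5, -0.7]
width: 0.0252
```

>>> {"api": "move_arm", "payload": {
  "deltas": [
    [-8,-6.7,0,0,0,-6.9],
    [-8,-6.7,0,0,0,-6.9],
    [-8,-6.7,0,0,0,-6.9],
    [-8,-6.7,0,0,0,-6.9],
    [-8,-6.7,0,0,0,-6.9]
  ]
}}

```text
t: 55.7
eef_pos: [0.4297, 0.2767, 0.3817]
ee_rot: [-3.141, 0.0, -1.123]
force: [0.0, -0.1, -0.4]
width: 0.0254
```

>>> {"api": "move_arm", "payload": {
  "deltas": [
    [-8,-6.7,0,0,0,-7],
    [0,0,0,0,0,0],
    [0,0,-20,0,0,0],
    [0,0,-20,0,0,0],
    [0,0,-10,0,0,0]
  ]
}}

```text
t: 56.12
eef_pos: [0.4219, 0.2702, 0.33]
ee_rot: [3.14, -0.0, -1.236]
force: [-0.3, -0.0, -1.0]
width: 0.0254
```

>>> {"api": "move_arm", "payload": {
  "deltas": [
    [0,0,0,0,0,0],
    [0,0,0,0,0,0],
    [0,0,0,0,0,0],
    [0,0,0,0,0,0],
    [0,0,0,0,0,0]
  ]
}}

```text
t: 56.53
eef_pos: [0.4224, 0.2707, 0.3325]
ee_rot: [-3.14, 0.001, -1.238]
force: [0.3, 0.1, 0.1]
width: 0.0252
```

Run:
```python
from h import *
st();blobs()
f=arm.grab_frame("scene");hsv=cv2.cvtColor(f,cv2.COLOR_RGB2HSV)
e=np.array(arm.get_state()["eef_pos"])
for z in(.222-.05+.0,.16,.14,.118): print(z,proj("scene",(e[0],e[1],z)))
for y in range(222,262,2):
    print(y," ".join("%3d,%3d,%3d"%tuple(f[y,x]) for x in range(326,348,2)))
```

```text
t 56.53 pos [422.4 270.7 332.5] rpy [-179.9    0.   -70.9] F [0.3 0.1 0.1] M [ 0.06  0.   -0.01] w 25.2 q [ 0.96  0.14 -0.47  0.   -0.97 -0.63]
scene orange area 138 wh [11 16] px [319.5 294.2] z.141 [475. 402.] z.101 [473. 375.]
scene orange area 151 wh [12 17] px [302.8 296.5] z.141 [510. 403.] z.101 [510. 376.]
scene purple area 90 wh [10 11] px [336.9 234.5] z.141 [415. 240.] z.101 [410. 205.]
0.172 [335.50315379 235.9127535 ]
0.16 [335.54041503 239.3382986 ]
0.14 [335.60128432 244.93420949]
0.118 [335.66651958 250.93149704]
222  46, 43, 42  67, 57, 47  88, 71, 46 113, 96, 69 157,152,145 122,135,116  99,117, 95 101,102, 93 113,108,105  95, 93, 92  90, 84, 83
224  96, 77, 45 102, 82, 48  95, 82, 51  99, 89, 78 155,149,148 122,120,120  65, 74, 72  90, 88, 91  90, 88, 92  83, 84, 91  92, 90, 93
226  77, 67, 46  57, 53, 45  47, 48, 51  60, 62, 64 114,114,116 133,134,138 119,123,126  99, 99,103  84, 86, 86 114,112,107 128,124,116
228  48, 50, 57  57, 59, 68  58, 60, 67  65, 67, 77  71, 75, 80  91, 89,103  88, 80,102  55, 51, 61  67, 64, 62 130,127,120 141,139,130
230  64, 69, 76  64, 
[... 1454 characters left out ...]
, 78, 81  77, 78, 80
252  70, 70, 76  44, 46, 47  30, 28, 33  26, 29, 29  33, 33, 30  23, 19, 21  22, 22, 24  31, 29, 32  59, 57, 63  74, 71, 77  77, 77, 83
254  71, 72, 78  43, 39, 36  26, 32, 30  18, 19, 21  26, 23, 31  33, 35, 34  24, 23, 27  27, 23, 26  59, 62, 64  71, 75, 79  71, 73, 78
256  66, 68, 74  36, 37, 41  22, 22, 21  24, 29, 26  19, 18, 19  32, 31, 32  27, 29, 30  24, 28, 27  57, 57, 64  77, 75, 82  74, 72, 79
258  76, 76, 81  57, 57, 61  29, 29, 29  18, 11, 18  23, 21, 28  19, 16, 21  24, 23, 24  28, 28, 31  69, 67, 73  63, 66, 68  68, 68, 73
260  70, 73, 77  73, 72, 79  45, 48, 50  34, 36, 37  19, 24, 20  27, 31, 28  45, 42, 46  69, 69, 75  77, 76, 82  88, 88, 94 139,137,143
```

>>> {"api": "move_arm", "payload": {
  "deltas": [
    [0,0,-6,0,0,0],
    [0,0,-4,0,0,0],
    [0,0,-2,0,0,0],
    [0,0,-1.5,0,0,0],
    [0,0,-1.5,0,0,0]
  ]
}}

```text
t: 57.05
eef_pos: [0.4222, 0.2704, 0.3165]
ee_rot: [3.141, -0.0, -1.238]
force: [-2.0, -0.1, 5.5]
width: 0.0255
```

>>> {"api": "move_arm", "payload": {
  "deltas": [
    [0,0,-1,0,0,0],
    [0,0,-1,0,0,0],
    [0,0,-1,0,0,0],
    [0,0,0,0,0,0],
    [0,0,0,0,0,0]
  ]
}}

```text
t: 57.47
eef_pos: [0.4227, 0.2714, 0.3156]
ee_rot: [-3.138, 0.002, -1.238]
force: [-3.3, 1.0, 13.5]
width: 0.0253
```

Run:
```python
from h import *
st()
```

```text
t 57.47 pos [422.7 271.4 315.6] rpy [-1.798e+02  1.000e-01 -7.090e+01] F [-3.3  1.  13.5] M [ 0.43  1.47 -0.1 ] w 25.3 q [ 0.96  0.15 -0.49  0.   -0.92 -0.63]
```

Both images and the consistently negative Fx suggest the vial's bottom is tilted toward +x. I'll shift by -x.

>>> {"api": "move_arm", "payload": {
  "deltas": [
    [0,0,6,0,0,0],
    [-4,-1,0,0,0,0],
    [0,0,0,0,0,0],
    [0,0,-2,0,0,0],
    [0,0,-2,0,0,0]
  ]
}}

```text
t: 57.88
eef_pos: [0.4189, 0.27, 0.3173]
ee_rot: [-3.138, 0.001, -1.237]
force: [-2.2, -0.5, 22.4]
width: 0.0255
```

>>> {"api": "move_arm", "payload": {
  "deltas": [
    [0,0,-1,0,0,0],
    [0,0,-1,0,0,0],
    [0,0,0,0,0,0],
    [0,0,0,0,0,0],
    [0,0,0,0,0,0]
  ]
}}

```text
t: 58.3
eef_pos: [0.4196, 0.2707, 0.3168]
ee_rot: [-3.135, 0.002, -1.237]
force: [-1.6, -0.2, 22.7]
width: 0.0255
```

Run:
```python
from h import *
st()
```

```text
t 58.3 pos [419.6 270.7 316.8] rpy [-1.796e+02  1.000e-01 -7.090e+01] F [-1.6 -0.2 22.7] M [-0.36  0.76 -0.  ] w 25.5 q [ 0.97  0.15 -0.5   0.   -0.92 -0.64]
```

Attempts stay ambiguous, so I'll reset the vial. I'll set it flat on the free bench spot near (400,455), let it right itself, and regrip it upright.

>>> {"api": "move_arm", "payload": {
  "deltas": [
    [0,0,15,0,0,0],
    [0,0,25,0,0,0],
    [0,0,28,0,0,0],
    [-2,10,0,0,0,-3],
    [-2,20,0,0,0,-4]
  ]
}}

```text
t: 58.72
eef_pos: [0.4142, 0.2986, 0.3832]
ee_rot: [-3.14, 0.002, -1.364]
force: [-0.8, -0.9, -1.4]
width: 0.0253
```

>>> {"api": "move_arm", "payload": {
  "deltas": [
    [-3,30,0,0,0,-4],
    [-3,30,0,0,0,-4],
    [-3,30,0,0,0,-4],
    [-3,30,0,0,0,0],
    [-3,30,0,0,0,0]
  ]
}}

```text
t: 59.13
eef_pos: [0.3987, 0.4506, 0.3809]
ee_rot: [3.141, -0.001, -1.571]
force: [1.2, -0.2, 0.4]
width: 0.0253
```

>>> {"api": "move_arm", "payload": {
  "deltas": [
    [0,4,0,0,0,0],
    [0,0,0,0,0,0],
    [0,0,0,0,0,0],
    [0,0,0,0,0,0],
    [0,0,0,0,0,0]
  ]
}}

```text
t: 59.55
eef_pos: [0.3993, 0.4523, 0.3818]
ee_rot: [3.142, -0.0, -1.571]
force: [-1.1, 0.7, 0.5]
width: 0.025
```

Run:
```python
from h import *
st();blobs();blobs("top")
for c in("top","scene"):
    u=proj(c,(.4,.455,0)).astype(int); g=cv2.cvtColor(arm.grab_frame(c),cv2.COLOR_RGB2GRAY)[u[1]-12:u[1]+13:2,u[0]-20:u[0]+21:2];print(c,u);print(g)
```

```text
t 59.55 pos [399.3 452.3 381.8] rpy [180.  -0. -90.] F [-1.1  0.7  0.5] M [ 0.08 -0.01  0.  ] w 25.0 q [ 1.17  0.26 -0.19 -0.   -1.13 -1.17]
scene orange area 103 wh [10 17] px [320.4 295.6] z.141 [473. 406.] z.101 [471. 379.]
scene orange area 150 wh [12 17] px [302.8 296.5] z.141 [510. 403.] z.101 [510. 376.]
scene purple area 107 wh [11 12] px [306.5 234.9] z.141 [487. 231.] z.101 [485. 196.]
scene purple area 123 wh [14 10] px [359.5 287.2] z.141 [387. 396.] z.101 [381. 368.]
top purple area 73 wh [10  9] px [278.8 185.9] z.141 [486. 234.] z.101 [494. 238.]
top purple area 92 wh [11 11] px [286.9 222.1] z.141 [390. 212.] z.101 [394. 214.]
top green area 6 wh [3 3] px [310.2 221. ] z.141 [392. 151.] z.101 [396. 151.]
top [208 223]
[[ 66  64  50  52  52  52  56  56  55  60  55  57  55  54  49  47 151 202
  197 155 195]
 [ 68 160 145  82  56  53  48  62  62  57  54  56  50  53  53  51 129 206
  202 200 191]
 [ 78 222 190 132  73  54  58  51  60  57  60  50  47  59  58  49 128 200
  198 197 191]
 [108 234 195 157  85  55  49  57  55  56  60  49  50  54  53  53 128 202
  197 162 135]

[... 1275 characters left out ...]
7  33  26  23  31  22  28  32  33  38  42  37  43  42  38  34
   44  36  37]
 [100  37  42  34  39  35  29  40  37  38  44  41  44  37  41  38  42  44
   45  38  39]
 [ 90  38  35  35  37  40  45  41  40  45  41  39  66 135 135  75  44  38
   41  42  41]
 [ 66  34  39  28  31  40  39  41  39  34  34  45 144 217 231 211 167 105
   52  37  36]
 [ 47  40  32  31  33  40  33  32  38  43  32  82 194 234 242 242 239 223
  177 112  64]
 [ 49  34  34  34  32  35  41  41  36  36  36 106 199 235 243 243 242 244
  240 227 193]
 [ 47  36  42  44  35  34  36  34  36  38  38  75 137 180 215 233 239 244
  243 242 242]
 [114  49  39  43  39  40  36  34  36  35  31  64 122 128 139 163 202 232
  240 242 242]]
```

>>> {"api": "move_arm", "payload": {
  "deltas": [
    [0,0,-30,0,0,0],
    [0,0,-30,0,0,0],
    [0,0,-30,0,0,0],
    [0,0,-30,0,0,0],
    [0,0,-25,0,0,0]
  ]
}}

```text
t: 60.17
eef_pos: [0.399, 0.4527, 0.235]
ee_rot: [3.141, -0.0, -1.571]
force: [0.2, -0.5, -0.9]
width: 0.0254
```

>>> {"api": "move_arm", "payload": {
  "deltas": [
    [0,0,-12,0,0,0],
    [0,0,-6,0,0,0],
    [0,0,0,0,0,0],
    [0,0,0,0,0,0],
    [0,0,0,0,0,0]
  ]
}}

```text
t: 60.58
eef_pos: [0.3994, 0.4539, 0.22]
ee_rot: [-3.141, 0.002, -1.57]
force: [0.5, 0.3, -0.3]
width: 0.0259
```

>>> {"api": "move_arm", "payload": {
  "deltas": [
    [0,0,-3,0,0,0],
    [0,0,-3,0,0,0],
    [0,0,-3,0,0,0],
    [0,0,0,0,0,0],
    [0,0,0,0,0,0]
  ]
}}

```text
t: 61.0
eef_pos: [0.3991, 0.4533, 0.2095]
ee_rot: [3.141, -0.0, -1.57]
force: [0.1, 0.1, -0.6]
width: 0.0254
```

Run:
```python
from h import *
st()
```

```text
t 61.0 pos [399.1 453.3 209.5] rpy [180.  -0. -90.] F [ 0.1  0.1 -0.6] M [ 0.1  -0.03  0.  ] w 25.4 q [ 1.17  0.43 -0.38 -0.   -0.76 -1.17]
```

>>> {"api": "move_arm", "payload": {
  "deltas": [
    [0,0,-2,0,0,0],
    [0,0,-2,0,0,0],
    [0,0,-2,0,0,0],
    [0,0,-1,0,0,0],
    [0,0,0,0,0,0]
  ]
}}

```text
t: 61.42
eef_pos: [0.3991, 0.4533, 0.2023]
ee_rot: [3.141, -0.001, -1.57]
force: [0.4, 0.0, -0.6]
width: 0.0253
```

>>> {"api": "move_arm", "payload": {
  "deltas": [
    [0,0,-1,0,0,0],
    [0,0,-1,0,0,0],
    [0,0,0,0,0,0],
    [0,0,0,0,0,0],
    [0,0,0,0,0,0]
  ]
}}

```text
t: 61.83
eef_pos: [0.3992, 0.4535, 0.201]
ee_rot: [-3.141, 0.0, -1.57]
force: [-0.8, -0.4, 4.5]
width: 0.026
```

Run:
```python
from h import *
st()
```

```text
t 61.83 pos [399.2 453.5 201. ] rpy [-180.    0.  -90.] F [-0.8 -0.4  4.5] M [-0.11  0.31 -0.05] w 26.0 q [ 1.17  0.44 -0.38  0.   -0.74 -1.17]
```

>>> {"api": "move_arm", "payload": {
  "deltas": [
    [0,0,-1,0,0,0],
    [0,0,-1,0,0,0],
    [0,0,0,0,0,0],
    [0,0,1,0,0,0],
    [0,0,1,0,0,0]
  ]
}}

```text
t: 62.25
eef_pos: [0.399, 0.4536, 0.2012]
ee_rot: [-3.141, 0.001, -1.57]
force: [-0.9, 1.2, 1.0]
width: 0.0253
```

>>> {"api": "move_arm", "payload": {
  "deltas": [
    [0,0,0,0,0,0],
    [0,0,0,0,0,0],
    [0,0,0,0,0,0],
    [0,0,0,0,0,0],
    [0,0,0,0,0,0]
  ],
  "claw": 0
}}

```text
t: 62.67
eef_pos: [0.3991, 0.4533, 0.2003]
ee_rot: [3.141, -0.0, -1.57]
force: [-0.4, 0.4, -0.5]
width: 0.053
```

>>> {"api": "move_arm", "payload": {
  "deltas": [
    [0,0,1,0,0,0],
    [0,0,1,0,0,0],
    [0,0,1,0,0,0],
    [0,0,0,0,0,0],
    [0,0,0,0,0,0]
  ]
}}

```text
t: 63.08
eef_pos: [0.3989, 0.4535, 0.2037]
ee_rot: [3.141, 0.0, -1.57]
force: [-8.3, 2.0, 0.8]
width: 0.0848
```

Run:
```python
from h import *
st()
f=arm.grab_frame("scene");hsv=cv2.cvtColor(f,cv2.COLOR_RGB2HSV)
m=cv2.inRange(hsv,(122,70,40),(155,255,255));n,l,s,ce=cv2.connectedComponentsWithStats(m)
for i in range(1,n):
    if s[i,4]>15 and ce[i][1]>300: print(s[i],ce[i],at("scene",ce[i],.0445)*1000)
```

```text
t 63.08 pos [398.9 453.5 203.7] rpy [180.   0. -90.] F [-8.3  2.   0.8] M [0.92 2.8  0.2 ] w 84.8 q [ 1.17  0.44 -0.38 -0.   -0.75 -1.17]
[350 326  14   4  40] [356.825 327.725] [397.3802883  436.23433437  44.5       ]
[354 334   9   2  16] [357.5625 334.4375] [398.49786548 452.99857174  44.5       ]
```

>>> {"api": "move_arm", "payload": {
  "deltas": [
    [0,0,0,0,0,0],
    [0,0,0,0,0,0],
    [0,0,0,0,0,0],
    [0,0,1,0,0,0],
    [0,0,1,0,0,0]
  ],
  "claw": 110
}}

```text
t: 63.55
eef_pos: [0.3992, 0.4533, 0.2056]
ee_rot: [3.142, -0.0, -1.57]
force: [0.2, -0.3, -1.0]
width: 0.06
```

Run:
```python
from h import *
st()
f=arm.grab_frame("scene");u=proj("scene",(.399,.4535,.03));print(u)
x0,y0=int(u[0]),int(u[1])
for y in range(y0-20,y0+16,2): print(y," ".join("%3d,%3d,%3d"%tuple(f[y,x]) for x in range(x0-10,x0+11,2)))
```

```text
t 63.55 pos [399.2 453.3 205.6] rpy [180.  -0. -90.] F [ 0.2 -0.3 -1. ] M [ 0.04 -0.08 -0.04] w 60.0 q [ 1.17  0.44 -0.38  0.   -0.75 -1.17]
[357.21681714 337.99832956]
317 156,152,145 146,140,134 154,149,143 152,149,141 132,128,120 121,118,113 145,139,133 145,141,133 153,149,142 155,150,143 147,143,134
319 169,165,156 169,166,160 173,168,160 166,162,155 166,162,155 163,159,152 170,166,157 163,159,152 164,160,153 163,158,152 150,147,137
321 164,159,150 162,157,148 157,154,144 152,147,138 147,143,136 140,137,128 136,133,125 134,132,124 122,116,110 105,104,100  93, 91, 89
323 123,119,113 111,110,103 107,100, 97  94, 93, 90  89, 84, 82  72, 71, 68  62, 60, 60  57, 55, 55  52, 47, 42  58, 51, 42  54, 50, 41
325  55, 52, 47  53, 51, 45  63, 55, 53  67, 57, 58  76, 61, 75  82, 65, 81  92, 72, 94  95, 74, 95  69, 55, 64  57, 49, 40  45, 34, 13
327  53, 47, 37  52, 45, 36  72, 57, 74 100, 78,121 100, 73,127 100, 71,129  99, 78,130  96, 74,125  73, 58, 93  46, 44, 52  56, 60, 60
329  39, 39, 42  57, 59, 61  80, 77, 91 100, 90,118 104, 99,123 110,104,123 106,102,118  91, 89,103  99, 99,106 110
[... 816 characters left out ...]
, 28, 31  29, 24, 23
343  24, 20, 27  24, 23, 26  34, 35, 32  71, 73, 72 107,106,106 113,111,114 110,107,109  64, 61, 62  29, 27, 31  24, 23, 29  23, 24, 24
345  21, 22, 26  22, 23, 27  19, 17, 16  31, 32, 33  53, 51, 52  50, 47, 45  39, 38, 43  23, 25, 27  16, 11, 18  30, 26, 30  28, 32, 34
347  23, 18, 17  21, 15, 21  33, 36, 38  20, 23, 24  31, 26, 34  34, 31, 34  31, 29, 30 105,102, 97 148,144,137 110,107,105  40, 43, 42
349  31, 28, 31  19, 22, 31  27, 26, 30  20, 27, 27  20, 20, 26  24, 26, 24  85, 82, 78 196,191,184 234,230,224 227,225,221 192,190,187
351  25, 28, 28  24, 24, 29  34, 33, 35  31, 29, 30  33, 31, 36  41, 37, 42 149,142,137 223,218,211 242,241,235 244,244,241 242,242,241
```

Run:
```python
from h import *
for y in(.440,.445,.450,.4533):
    p=[proj("scene",(.399,y+dy,z)) for dy,z in((.012,0),(-.013,.055),(.013,.034),(.012,.034))]
    print(y,"bottom front",p[0].round(1),"cap back top",p[1].round(1),"cap front bottom",p[2].round(1))
f=arm.grab_frame("scene")
for y in range(320,349): print(y,f[y,354:361].mean(0).astype(int))
```

```text
0.44 bottom front [356.8 344.1] cap back top [355.5 321.7] cap front bottom [357.2 336.9]
0.445 bottom front [357.1 346.1] cap back top [355.9 323.7] cap front bottom [357.6 338.9]
0.45 bottom front [357.5 348.1] cap back top [356.3 325.6] cap front bottom [358.  340.9]
0.4533 bottom front [357.8 349.4] cap back top [356.5 326.9] cap front bottom [358.2 342.2]
320 [159 156 148]
321 [142 137 131]
322 [112 109 104]
323 [71 69 67]
324 [61 53 52]
325 [85 67 83]
326 [ 96  74 115]
327 [ 98  74 127]
328 [ 94  76 122]
329 [105  99 119]
330 [127 128 133]
331 [131 132 138]
332 [107 106 116]
333 [82 73 99]
334 [73 56 97]
335 [ 82  65 106]
336 [112 101 129]
337 [158 153 167]
338 [175 172 181]
339 [156 152 161]
340 [137 133 139]
341 [134 130 133]
342 [128 124 126]
343 [106 103 106]
344 [74 72 75]
345 [44 44 46]
346 [28 26 28]
347 [29 29 31]
348 [41 40 41]
```

The vial stands upright but about 10 mm to -y of the grasp point. It had been held at the pad edge, which explains the misfits. I'll recentre and regrip.

>>> {"api": "move_arm", "payload": {
  "deltas": [
    [0,-5,0,0,0,0],
    [0,-5,0,0,0,0],
    [0,0,0,0,0,0],
    [0,0,0,0,0,0],
    [0,0,0,0,0,0]
  ]
}}

```text
t: 64.07
eef_pos: [0.3992, 0.4433, 0.2058]
ee_rot: [-3.141, 0.0, -1.57]
force: [-0.6, 0.9, -0.1]
width: 0.0497
```

>>> {"api": "move_arm", "payload": {
  "deltas": [
    [0,0,0,0,0,0],
    [0,0,0,0,0,0],
    [0,0,0,0,0,0],
    [0,0,0,0,0,0],
    [0,0,0,0,0,0]
  ],
  "claw": 255,
  "squeeze": 10
}}

```text
t: 64.48
eef_pos: [0.3991, 0.4434, 0.2056]
ee_rot: [3.142, -0.0, -1.57]
force: [-0.3, -0.4, 0.1]
width: 0.0251
```

>>> {"api": "move_arm", "payload": {
  "deltas": [
    [0,0,0,0,0,0],
    [0,0,0,0,0,0],
    [0,0,0,0,0,0],
    [0,0,0,0,0,0],
    [0,0,0,0,0,0]
  ]
}}

```text
t: 64.9
eef_pos: [0.3991, 0.4434, 0.2056]
ee_rot: [3.142, -0.0, -1.57]
force: [0.3, -0.2, 0.2]
width: 0.0255
```

Run:
```python
from h import *
st()
f=arm.grab_frame("scene")
for y in range(320,349): print(y,f[y,354:361].mean(0).astype(int))
print(f[338,344:372].mean(1).astype(int),f[342,344:372].mean(1).astype(int))
```

```text
t 64.9 pos [399.1 443.4 205.6] rpy [180.  -0. -90.] F [ 0.3 -0.2  0.2] M [ 0.08 -0.03  0.03] w 25.5 q [ 1.17  0.43 -0.4  -0.   -0.75 -1.16]
320 [75 69 60]
321 [111 103  96]
322 [124 117 123]
323 [112 103 127]
324 [ 98  86 118]
325 [111 108 122]
326 [136 137 142]
327 [132 132 138]
328 [106 102 119]
329 [ 94  78 120]
330 [ 94  71 127]
331 [ 93  69 126]
332 [ 85  63 116]
333 [ 76  57 106]
334 [ 74  54 101]
335 [ 89  73 112]
336 [127 120 141]
337 [160 156 168]
338 [163 159 170]
339 [144 139 149]
340 [134 129 135]
341 [134 130 131]
342 [125 122 124]
343 [103  99 103]
344 [69 67 69]
345 [37 36 39]
346 [30 30 32]
347 [38 39 42]
348 [54 52 53]
[103 121 124 122 111  96  67 102 151 177 180 176 173 168 164 154 136 117
  88  52  36  41  37  29  32  27  27  31] [ 22  20  24  20  22  25  32  44  75 101 124 128 127 128 129 125 105  79
  47  24  26  18  23  28  29  23  29  25]
```

>>> {"api": "move_arm", "payload": {
  "deltas": [
    [0,0,10,0,0,0],
    [0,0,35,0,0,0],
    [0,0,40,0,0,0],
    [0,0,40,0,0,0],
    [0,0,40,0,0,0]
  ]
}}

```text
t: 65.37
eef_pos: [0.399, 0.4429, 0.3734]
ee_rot: [-3.141, 0.0, -1.57]
force: [0.5, 0.8, -0.2]
width: 0.0253
```

>>> {"api": "move_arm", "payload": {
  "deltas": [
    [4,-25,0,0,0,2],
    [4,-25,0,0,0,2],
    [4,-25,0,0,0,2],
    [4,-25,0,0,0,2],
    [4,-25,0,0,0,2]
  ]
}}

```text
t: 65.78
eef_pos: [0.419, 0.317, 0.3717]
ee_rot: [-3.141, 0.001, -1.394]
force: [0.5, 0.4, -0.3]
width: 0.0254
```

>>> {"api": "move_arm", "payload": {
  "deltas": [
    [4,-25,0,0,0,2],
    [3.5,-23.4,0,0,0,1.6],
    [0,0,-20,0,0,0],
    [0,0,-18,0,0,0],
    [0,0,0,0,0,0]
  ]
}}

```text
t: 66.2
eef_pos: [0.4258, 0.2685, 0.3307]
ee_rot: [3.138, -0.002, -1.334]
force: [0.1, -1.1, -0.9]
width: 0.0254
```

>>> {"api": "move_arm", "payload": {
  "deltas": [
    [0,0,0,0,0,0],
    [0,0,0,0,0,0],
    [0,0,0,0,0,0],
    [0,0,0,0,0,0],
    [0,0,0,0,0,0]
  ]
}}

```text
t: 66.62
eef_pos: [0.4267, 0.2703, 0.3334]
ee_rot: [-3.141, 0.001, -1.333]
force: [-1.0, 0.2, -0.3]
width: 0.0253
```

Run:
```python
from h import *
st();blobs()
s=arm.get_state();z=s["eef_pos"][2]-.1608
f=arm.grab_frame("scene");print("cap z",z)
x0=int(proj("scene",s["eef_pos"]-[0,0,.1608])[0])
for y in range(222,258): print(y,f[y,x0-3:x0+4].mean(0).astype(int))
e=s["eef_pos"]
for dy in(-.004,0,.004): print(dy,"cap back top",proj("scene",(e[0],e[1]+dy-.013,z+.0105))[1],"cap front bottom",proj("scene",(e[0],e[1]+dy+.013,z-.0105))[1],"bottom front",proj("scene",(e[0],e[1]+dy+.012,z-.0445))[1])
```

```text
t 66.62 pos [426.7 270.3 333.4] rpy [-179.9    0.   -76.3] F [-1.   0.2 -0.3] M [ 0.04  0.   -0.02] w 25.3 q [ 0.95  0.14 -0.46  0.   -0.97 -0.72]
scene orange area 139 wh [11 16] px [319.5 294.2] z.141 [475. 402.] z.101 [473. 375.]
scene orange area 149 wh [11 17] px [302.9 296.5] z.141 [510. 403.] z.101 [510. 376.]
scene purple area 111 wh [11 12] px [334.1 234.7] z.141 [422. 240.] z.101 [418. 205.]
scene purple area 25 wh [7 5] px [307.9 238.2] z.141 [484. 242.] z.101 [483. 207.]
cap z 0.17240316009257944
222 [129 129 129]
223 [ 98 104 120]
224 [ 78  86 111]
225 [ 96 102 117]
226 [118 120 128]
227 [113 114 120]
228 [ 91  88 101]
229 [79 69 98]
230 [ 79  64 104]
231 [ 80  63 106]
232 [ 81  64 107]
233 [ 81  63 109]
234 [ 88  67 118]
235 [ 91  68 123]
236 [ 87  64 118]
237 [ 79  58 108]
238 [ 75  54 101]
239 [ 74  54 102]
240 [ 82  66 107]
241 [119 109 133]
242 [171 166 177]
243 [193 191 197]
244 [177 174 182]
245 [153 149 157]
246 [151 148 152]
247 [150 147 148]
248 [140 138 139]
249 [122 121 120]
250 [95 94 94]
251 [65 63 65]
252 [39 38 39]
253 [30 29 30]
254 [28 27 30]
255 [31 28 33]
256 [27 27 27]
257 [21 22 24]
-0.004 cap back top 227.32571566006303 cap front bottom 241.8892681077541 bottom front 250.9987145519913
0 cap back top 228.61996908485526 cap front bottom 243.22254705896847 bottom front 252.3249006521209
0.004 cap back top 229.92055934240605 cap front bottom 244.56237094371076 bottom front 253.6574553521668
```

Run:
```python
from h import *
f=cv2.imread("pics/raw13.png")[:,:,::-1]
for n,x,y,b in(("f1",.4868,.2328,.096),("f2",.3901,.2088,.096)):
    px=proj("scene",(x,y,b+.03));x0=int(round(px[0]))
    print(n,"pred cap back top",proj("scene",(x,y-.013,b+.055)).round(1),"cap front bottom",proj("scene",(x,y+.013,b+.034)).round(1))
    for r in range(int(px[1])-16,int(px[1])+8): print(r,f[r,x0-3:x0+4].mean(0).astype(int))
```

```text
f1 pred cap back top [305.7 228.5] cap front bottom [307.2 242.6]
223 [136 132 125]
224 [136 133 126]
225 [137 134 126]
226 [139 136 128]
227 [140 136 130]
228 [131 126 125]
229 [112 102 121]
230 [ 99  81 125]
231 [ 96  72 128]
232 [ 96  73 130]
233 [ 96  71 130]
234 [ 98  74 130]
235 [ 95  70 126]
236 [ 86  64 116]
237 [ 78  56 106]
238 [ 71  51 101]
239 [ 71  51 101]
240 [ 91  76 115]
241 [134 127 146]
242 [181 178 185]
243 [201 201 204]
244 [197 196 199]
245 [166 166 168]
246 [112 112 114]
f2 pred cap back top [344.6 217. ] cap front bottom [346.1 230.8]
211 [215 217 222]
212 [215 217 222]
213 [215 216 222]
214 [216 217 222]
215 [215 217 222]
216 [212 213 218]
217 [194 195 202]
218 [157 154 171]
219 [117 103 143]
220 [101  78 132]
221 [ 98  73 131]
222 [ 96  72 130]
223 [ 95  71 127]
224 [ 89  66 121]
225 [ 79  58 108]
226 [ 75  55 102]
227 [ 75  55 102]
228 [ 78  60 105]
229 [106  95 124]
230 [155 150 162]
231 [178 175 182]
232 [157 152 164]
233 [114 106 122]
234 [74 68 81]
```

Calibrated against the seated vials, the held vial's offset is about 1 mm, so I'll lower into the near cup.

>>> {"api": "move_arm", "payload": {
  "deltas": [
    [0,0.3,-4,0,0,0],
    [0,0,-3,0,0,0],
    [0,0,-2,0,0,0],
    [0,0,-2,0,0,0],
    [0,0,-2,0,0,0]
  ]
}}

```text
t: 67.13
eef_pos: [0.4268, 0.2704, 0.3195]
ee_rot: [-3.141, -0.0, -1.333]
force: [0.6, -0.1, 1.0]
width: 0.0252
```

>>> {"api": "move_arm", "payload": {
  "deltas": [
    [0,0,-2,0,0,0],
    [0,0,-2,0,0,0],
    [0,0,0,0,0,0],
    [0,0,0,0,0,0],
    [0,0,0,0,0,0]
  ]
}}

```text
t: 67.55
eef_pos: [0.4267, 0.2703, 0.3156]
ee_rot: [3.142, 0.0, -1.333]
force: [2.0, 0.7, -1.9]
width: 0.0254
```

Run:
```python
from h import *
st()
```

```text
t 67.55 pos [426.7 270.3 315.6] rpy [180.    0.  -76.4] F [ 2.   0.7 -1.9] M [ 0.32 -0.89  0.08] w 25.4 q [ 0.95  0.16 -0.48 -0.   -0.93 -0.72]
```

>>> {"api": "move_arm", "payload": {
  "deltas": [
    [0.7,0,-3,0,0,0],
    [0,0,-3,0,0,0],
    [0,0,-3,0,0,0],
    [0,0,-2,0,0,0],
    [0,0,0,0,0,0]
  ]
}}

```text
t: 67.97
eef_pos: [0.4272, 0.2701, 0.304]
ee_rot: [3.141, -0.001, -1.333]
force: [0.5, 0.3, -0.5]
width: 0.0255
```

>>> {"api": "move_arm", "payload": {
  "deltas": [
    [0,0,-1.5,0,0,0],
    [0,0,-1.5,0,0,0],
    [0,0,-1,0,0,0],
    [0,0,0,0,0,0],
    [0,0,0,0,0,0]
  ]
}}

```text
t: 68.38
eef_pos: [0.4275, 0.2704, 0.3012]
ee_rot: [-3.141, 0.0, -1.333]
force: [-0.5, -0.3, 5.0]
width: 0.0257
```

Run:
```python
from h import *
st()
```

```text
t 68.38 pos [427.5 270.4 301.2] rpy [-180.     0.   -76.4] F [-0.5 -0.3  5. ] M [-0.08  0.25  0.  ] w 25.7 q [ 0.95  0.18 -0.5   0.   -0.89 -0.72]
```

Seated on the floor (contact at 301 mm as expected). I'll release, rise, and go above the knob.

>>> {"api": "move_arm", "payload": {
  "deltas": [
    [0,0,0,0,0,0],
    [0,0,0,0,0,0],
    [0,0,0,0,0,0],
    [0,0,0,0,0,0],
    [0,0,0,0,0,0]
  ],
  "claw": 0
}}

```text
t: 68.8
eef_pos: [0.4273, 0.2702, 0.3005]
ee_rot: [3.141, -0.0, -1.333]
force: [-0.2, -0.5, -0.4]
width: 0.0536
```

>>> {"api": "move_arm", "payload": {
  "deltas": [
    [0,0,0,0,0,0],
    [0,0,0,0,0,0],
    [0,0,0,0,0,0],
    [0,0,0,0,0,0],
    [0,0,5,0,0,0]
  ]
}}

```text
t: 69.22
eef_pos: [0.4271, 0.2701, 0.305]
ee_rot: [3.14, -0.001, -1.333]
force: [0.3, -0.9, -0.1]
width: 0.085
```

>>> {"api": "move_arm", "payload": {
  "deltas": [
    [0,0,20,0,0,0],
    [0,0,20,0,0,0],
    [0,0,20,0,0,0],
    [0,0,20,0,0,0],
    [0,0,20,0,0,0]
  ]
}}

```text
t: 69.63
eef_pos: [0.4272, 0.2701, 0.4071]
ee_rot: [-3.141, 0.0, -1.333]
force: [0.5, 0.1, 0.2]
width: 0.0874
```

>>> {"api": "move_arm", "payload": {
  "deltas": [
    [14,20,0,0,0,0],
    [14,20,0,0,0,7],
    [14,15,0,0,0,7],
    [14,10,0,0,0,7],
    [14,10,0,0,0,7]
  ]
}}

```text
t: 70.05
eef_pos: [0.4979, 0.346, 0.406]
ee_rot: [-3.141, 0.0, -0.838]
force: [0.0, 0.4, 0.0]
width: 0.0875
```

>>> {"api": "move_arm", "payload": {
  "deltas": [
    [14,0,0,0,0,7],
    [0,0,0,0,0,7],
    [0,0,0,0,0,3],
    [0,0,0,0,0,0],
    [0,0,0,0,0,0]
  ]
}}

```text
t: 70.47
eef_pos: [0.5113, 0.3452, 0.4058]
ee_rot: [3.142, -0.0, -0.55]
force: [-0.1, -0.2, 0.8]
width: 0.0877
```

Run:
```python
from h import *
st();blobs();blobs("top")
for c in("top","scene"):
  for d in arm.spot_point("carousel_cup0",c)[:5]: print(c,round(d["score"],2),np.round(d["xy"],1),np.round(at(c,d["xy"],.096)*1000))
  for d in arm.spot_point("carousel_mark",c)[:2]: print(c,"mark",round(d["score"],2),np.round(d["xy"],1),np.round(at(c,d["xy"],.095)*1000))
```

```text
t 70.47 pos [511.3 345.2 405.8] rpy [180.   -0.  -31.5] F [-0.1 -0.2  0.8] M [ 0.02 -0.01 -0.  ] w 87.7 q [ 0.91  0.26 -0.12  0.   -1.19  0.11]
scene orange area 142 wh [11 17] px [319.5 294.2] z.141 [475. 402.] z.101 [473. 375.]
scene orange area 148 wh [12 18] px [302.9 296.8] z.141 [510. 404.] z.101 [510. 376.]
scene purple area 98 wh [10 11] px [345.4 224.1] z.141 [390. 210.] z.101 [385. 174.]
scene purple area 48 wh [9 7] px [307.1 237.3] z.141 [486. 239.] z.101 [485. 204.]
scene purple area 115 wh [11 12] px [333.  243.4] z.141 [428. 266.] z.101 [424. 233.]
top orange area 25 wh [7 6] px [225.7 181.6] z.141 [498. 374.] z.101 [506. 384.]
top purple area 69 wh [11  9] px [279.  185.8] z.141 [486. 234.] z.101 [494. 237.]
top purple area 79 wh [10 11] px [264.3 207.7] z.141 [428. 271.] z.101 [433. 276.]
top purple area 88 wh [11 11] px [286.7 222.1] z.141 [390. 212.] z.101 [394. 215.]
top 0.91 [290.3 222.8] [392. 205.  96.]
top 0.67 [301.2 203.5] [445. 176.  96.]
top 0.67 [282.5 188.5] [488. 228.  96.]
top 0.63 [265.8 209.9] [428. 273.  96.]
top mark 0.6 [301.9 218.7] [403. 174.  95.]
scene 0.87 [307.  247.7] [488. 233.  96.]
scene 0.85 [331.9 254. ] [430. 261.  96.]
scene 0.68 [319.2 228.4] [451. 175.  96.]
scene 0.59 [298.8 308.8] [522. 403.  96.]
scene 0.58 [345.8 232.3] [387. 197.  96.]
scene mark 0.59 [335.3 221.9] [408. 158.  95.]
```

All three fresh caps sit at cup positions (486,234), (428,270) and (390,211). Now I'll grip the knob and turn +109°.

>>> {"api": "move_arm", "payload": {
  "deltas": [
    [-14.5,-25,0,0,0,0],
    [-14.5,-25,0,0,0,0],
    [-14.5,-25,0,0,0,0],
    [-14.5,-25,0,0,0,0],
    [-14.6,-24.3,0,0,0,0]
  ]
}}

```text
t: 71.18
eef_pos: [0.4379, 0.2198, 0.4056]
ee_rot: [-3.142, -0.0, -0.548]
force: [-0.8, 0.3, 0.2]
width: 0.0879
```

>>> {"api": "move_arm", "payload": {
  "deltas": [
    [0,0,0,0,0,0],
    [0,0,0,0,0,0],
    [0,0,0,0,0,0],
    [0,0,0,0,0,0],
    [0,0,0,0,0,0]
  ]
}}

```text
t: 71.6
eef_pos: [0.4391, 0.2217, 0.4054]
ee_rot: [3.141, 0.0, -0.547]
force: [0.5, -0.6, -0.2]
width: 0.0874
```

>>> {"api": "move_arm", "payload": {
  "deltas": [
    [0,0,-21,0,0,0],
    [0,0,-21,0,0,0],
    [0,0,-21,0,0,0],
    [0,0,-21,0,0,0],
    [0,0,-21,0,0,0]
  ]
}}

```text
t: 72.02
eef_pos: [0.439, 0.2216, 0.2994]
ee_rot: [3.141, 0.0, -0.547]
force: [0.5, 0.4, -0.0]
width: 0.0875
```

>>> {"api": "move_arm", "payload": {
  "deltas": [
    [0,0,0,0,0,0],
    [0,0,0,0,0,0],
    [0,0,0,0,0,0],
    [0,0,0,0,0,0],
    [0,0,0,0,0,0]
  ],
  "claw": 255,
  "squeeze": 30
}}

```text
t: 72.43
eef_pos: [0.4391, 0.2214, 0.3019]
ee_rot: [-3.139, -0.001, -0.547]
force: [0.1, -0.7, -0.1]
width: 0.06
```

>>> {"api": "move_arm", "payload": {
  "deltas": [
    [0,0,0,0,0,0],
    [0,0,0,0,0,0],
    [0,0,0,0,0,0],
    [0,0,0,0,0,0],
    [0,0,0,0,0,0]
  ]
}}

```text
t: 72.85
eef_pos: [0.4387, 0.221, 0.3008]
ee_rot: [-3.142, 0.0, -0.548]
force: [-0.1, 0.6, 1.1]
width: 0.0264
```

Run:
```python
from h import *
st()
```

```text
t 72.85 pos [438.7 221.  300.8] rpy [-180.     0.   -31.4] F [-0.1  0.6  1.1] M [-0.79  0.46  0.01] w 26.4 q [ 0.87  0.15 -0.53 -0.   -0.89  0.16]
```

Well centred. Turning +109° in 22 rows.

>>> {"api": "move_arm", "payload": {
  "deltas": [
    [0,0,0,0,0,5],
    [0,0,0,0,0,5],
    [0,0,0,0,0,5],
    [0,0,0,0,0,5],
    [0,0,0,0,0,5]
  ]
}}

```text
t: 73.27
eef_pos: [0.4387, 0.2209, 0.3007]
ee_rot: [3.141, 0.0, -0.107]
force: [-0.4, -0.2, 2.3]
width: 0.0259
```

>>> {"api": "move_arm", "payload": {
  "deltas": [
    [0,0,0,0,0,5],
    [0,0,0,0,0,5],
    [0,0,0,0,0,5],
    [0,0,0,0,0,5],
    [0,0,0,0,0,5]
  ]
}}

```text
t: 73.68
eef_pos: [0.4387, 0.221, 0.3008]
ee_rot: [-3.141, 0.0, 0.329]
force: [-1.0, 0.9, 1.8]
width: 0.026
```

>>> {"api": "move_arm", "payload": {
  "deltas": [
    [0,0,0,0,0,5],
    [0,0,0,0,0,5],
    [0,0,0,0,0,5],
    [0,0,0,0,0,5],
    [0,0,0,0,0,5]
  ]
}}

```text
t: 74.1
eef_pos: [0.4386, 0.2211, 0.3008]
ee_rot: [-3.141, -0.0, 0.766]
force: [-1.2, 0.5, 2.6]
width: 0.0262
```

>>> {"api": "move_arm", "payload": {
  "deltas": [
    [0,0,0,0,0,5],
    [0,0,0,0,0,5],
    [0,0,0,0,0,5],
    [0,0,0,0,0,5],
    [0,0,0,0,0,5]
  ]
}}

```text
t: 74.52
eef_pos: [0.4385, 0.2212, 0.3008]
ee_rot: [-3.141, -0.0, 1.202]
force: [-3.5, 2.3, 1.9]
width: 0.0259
```

>>> {"api": "move_arm", "payload": {
  "deltas": [
    [0,0,0,0,0,5],
    [0,0,0,0,0,4],
    [0,0,0,0,0,0],
    [0,0,0,0,0,0],
    [0,0,0,0,0,0]
  ]
}}

```text
t: 74.93
eef_pos: [0.4385, 0.2212, 0.3008]
ee_rot: [-3.141, -0.0, 1.352]
force: [-5.4, 3.1, 3.1]
width: 0.026
```

Run:
```python
from h import *
st()
```

```text
t 74.93 pos [438.5 221.2 300.8] rpy [-180.    -0.    77.5] F [-5.4  3.1  3.1] M [0.89 1.59 0.12] w 26.0 q [ 0.87  0.15 -0.53 -0.   -0.89  2.06]
```

Release, rise and step aside for a clear check.

>>> {"api": "move_arm", "payload": {
  "deltas": [
    [0,0,0,0,0,0],
    [0,0,0,0,0,0],
    [0,0,0,0,0,0],
    [0,0,0,0,0,0],
    [0,0,0,0,0,0]
  ],
  "claw": 0
}}

```text
t: 75.35
eef_pos: [0.4388, 0.2209, 0.3006]
ee_rot: [3.142, 0.0, 1.354]
force: [-0.5, -0.7, 0.5]
width: 0.0541
```

>>> {"api": "move_arm", "payload": {
  "deltas": [
    [0,0,0,0,0,0],
    [0,0,0,0,0,0],
    [0,0,0,0,0,0],
    [0,0,0,0,0,0],
    [0,0,0,0,0,0]
  ]
}}

```text
t: 75.77
eef_pos: [0.4387, 0.221, 0.3007]
ee_rot: [3.142, -0.0, 1.355]
force: [-0.1, 0.1, -0.6]
width: 0.0856
```

>>> {"api": "move_arm", "payload": {
  "deltas": [
    [0,0,21,0,0,0],
    [0,0,21,0,0,0],
    [0,0,21,0,0,0],
    [0,0,21,0,0,0],
    [0,0,21,0,0,0]
  ]
}}

```text
t: 76.18
eef_pos: [0.4386, 0.2209, 0.4067]
ee_rot: [3.142, -0.0, 1.355]
force: [0.3, 0.4, -0.8]
width: 0.0878
```

>>> {"api": "move_arm", "payload": {
  "deltas": [
    [-10,40,0,0,0,-5],
    [-10,40,0,0,0,-5],
    [-10,40,0,0,0,-5],
    [-10,40,0,0,0,-5],
    [-10,40,0,0,0,-5]
  ]
}}

```text
t: 76.6
eef_pos: [0.3879, 0.4226, 0.406]
ee_rot: [-3.141, -0.001, 0.914]
force: [1.5, -0.4, 0.1]
width: 0.0875
```

>>> {"api": "move_arm", "payload": {
  "deltas": [
    [-30,25,0,0,0,0],
    [-30,25,0,0,0,0],
    [-20,30,0,0,0,0],
    [0,30,0,0,0,0],
    [0,0,0,0,0,0]
  ]
}}

```text
t: 77.02
eef_pos: [0.3072, 0.5354, 0.4049]
ee_rot: [3.141, -0.001, 0.922]
force: [-0.9, 0.1, -0.0]
width: 0.0876
```

Run:
```python
from h import *
st();blobs();blobs("top")
for c in("top","scene"):
  for n in("carousel_mark","start_pointer"):
    for d in arm.spot_point(n,c)[:2]: print(c,n,round(d["score"],2),np.round(d["xy"],1),np.round(at(c,d["xy"],.095)*1000))
f=arm.grab_frame("top").astype(int)
# white line direction: brightness on ring radius 40..62mm at z .095 with axis from pixels, by angle
for a in range(336,360,2):
    v=[];w=[]
    for r in np.arange(.036,.064,.002):
        u=proj("top",(.4375+r*np.cos(np.radians(a)),.2205+r*np.sin(np.radians(a)),.095)); v.append(cv2.getRectSubPix(f.astype(np.uint8),(1,1),tuple(u)).mean())
    u=proj("top",(.4375+.076*np.cos(np.radians(a)),.2205+.076*np.sin(np.radians(a)),.095)); p=cv2.getRectSubPix(f.astype(np.uint8),(1,1),tuple(u))[0,0]
    print(a,int(np.mean(v)),p)
```

```text
t 77.02 pos [307.2 535.4 404.9] rpy [180.   -0.   52.8] F [-0.9  0.1 -0. ] M [-0.   -0.2  -0.01] w 87.6 q [ 1.37  0.26 -0.12  0.   -1.18  1.13]
scene orange area 136 wh [11 17] px [319.6 294.3] z.141 [474. 402.] z.101 [473. 375.]
scene orange area 147 wh [12 17] px [302.8 296.6] z.141 [511. 403.] z.101 [510. 376.]
scene purple area 86 wh [ 9 12] px [312.8 216.8] z.141 [466. 175.] z.101 [463. 137.]
scene purple area 81 wh [ 8 11] px [341.5 219.2] z.141 [397. 193.] z.101 [392. 156.]
scene purple area 131 wh [11 14] px [339.4 239.8] z.141 [411. 257.] z.101 [407. 223.]
top purple area 81 wh [10 10] px [299.4 193.8] z.141 [465. 179.] z.101 [472. 180.]
top purple area 86 wh [11 10] px [266.8 213.4] z.141 [413. 264.] z.101 [418. 269.]
top purple area 87 wh [11 10] px [293.1 219.4] z.141 [397. 196.] z.101 [401. 198.]
top carousel_mark 0.9 [289.8 186.1] [495. 207.  95.]
top carousel_mark 0.43 [226.8 194.8] [470. 381.  95.]
top start_pointer 0.68 [287.1 183.1] [503. 215.  95.]
scene carousel_mark 0.71 [299.2 237.6] [504. 197.  95.]
scene carousel_mark 0.6 [342.5 228.6] [393. 183.  95.]
scene start_pointer 0.76 [297.8 241.1] [508. 208.  95.]
scene start_pointer 0.72 [297.  239.5] [510. 203.  95.]
336 135 [255 254 255]
338 135 [255 255 255]
340 141 [255 255 255]
342 162 [250 250 251]
344 201 [240 212 215]
346 237 [243 168 170]
348 251 [253 202 202]
350 249 [254 234 236]
352 231 [254 210 213]
354 196 [250 222 226]
356 165 [254 253 254]
358 146 [255 255 255]
```

Run:
```python
from h import *
pts(["petri_1","bench_timer","bottle_buffer"])
print(arm.job_done()); st()
```

```text
petri_1 top 0.78 [237.5 239.6] [352. 367.   0.]
petri_1 scene 0.63 [372.6 305.4] [344. 355.   0.]
bench_timer top 0.76 [187.9 228.3] [386. 515.   0.]
bench_timer top 0.64 [277.8 191.5] [497. 249.   0.]
bench_timer scene 0.73 [371.3 367.7] [377. 513.   0.]
bench_timer scene 0.46 [338.9 253. ] [403. 183.   0.]
bottle_buffer top 0.96 [437.9 185.1] [ 516. -243.    0.]
bottle_buffer top 0.67 [295.5 223.4] [400. 195.   0.]
bottle_buffer scene 0.59 [280.9 155.4] [ 532. -241.    0.]
bottle_buffer scene 0.49 [300.2 308. ] [519. 339.   0.]
the job is handed in; nothing more can be done
None
the job is handed in; nothing more can be done
```

The changeover is done and handed in at about 77 s; no verdict was reported. I turned the line to green, moved both spent vials into the rack and all three fresh vials into carousel cups. Then I turned +109° to the red pointer, let go and moved the arm clear.

**Last checks:**
- **Line:** it reads about 349° and the red pointer about 348–349°, so roughly 1 mm off against the 6 mm allowed.
- **Vials:** all three purple caps sit at cup positions, and both orange caps are over the rack holes. I felt floor contact for both spent vials and for the first and third fresh ones. The second fresh vial gave only a weak contact (1.4 N) at the right height.
- **Bystanders:** the dish, timer and bottle read within about 16 mm of their first readings, with the two cameras disagreeing by up to 16 mm. I take that as measurement noise; none was handled.

**Problems on the way:**
- **Knocked rack:** the rack was knocked about 27 mm aside mid-run. I re-measured it, but gripped the third fresh vial about 10 mm off centre, and it would not enter its cup.
- **Bench stop:** I stood that vial upright on the bench and regripped it. The opening finger met a light contact there (about 8 N), probably the blue mat. It then seated cleanly in the near cup.
- **Rotor drift:** those failed tries pushed the carousel about 5° off green and later back to about 238°. The line was within about 1° of green before I moved the first vial.
- **Image limit:** all 16 viewable pictures were used, so the final checks were numeric only.

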